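Truing a row of metallographic specimens for scanning

TASK

Get the specimens ready for a scan: raise the readout's screen to about 60 degrees, and set every specimen block from the green tray upright on the black stage plate in one row with the fixed steel reference block, long sides along the row and front faces in line with the block's front face (the one towards the robot). True the row by laying the straightedge flat on the plate, flush along the front of the reference block and of all the specimens at once, hold it there a moment, then draw it away and lay it back lengthwise on its mat, leaving the row true and the other things on the bench alone.

Things in the scene. Friction and masses are not known exactly. Their poses are not given: they have to be found in the camera images.
- stage: Fixed black stage plate 170 (x) x 350 (y) x 8 mm; origin centre of underside, x away from robot, y along the row, z up. Bolted on: steel reference block 40 x 60 x 26 mm tall, front face in the plane x = 0, from y = -30 to +30 mm. In the row a specimen's centre is at x = 18 mm; there is room at y = -132, -66, +66 and +132 mm. Flush, the straightedge has its centre at x = -25, y within 60 mm of 0.
- ref_face (a point): Middle of the foot of the reference block's front face, on the top surface of the plate (8 mm above the table); axes as the plate's.
- tray: Fixed flat green tray, 230 (x) x 210 (y) mm, floor 3 mm thick, rim 7 mm high, where the specimens start; origin at the centre of its underside. It may be on the robot's left or right.
- mat: Fixed black rubber mat of the straightedge, 340 (its x) x 80 (its y) x 4 mm thick, between robot and stage; origin at the centre of its underside.
- straightedge: Loose aluminium straightedge 320 (its x) x 50 (y) x 10 mm, 0.4 kg; either long edge serves. In its middle stands a blue grip rib 60 (x) x 14 (y) mm, top 62 mm above the underside. Origin: centre of underside. With fingertips 27 mm or more above its underside the fingers clear the blocks. Pushed, it slides the light specimens; the reference block is rigid.
- readout: Fixed readout unit, white base 140 x 200 x 40 mm, its front to its -x (towards the robot); origin on the table under it, z up, y along the hinge. It may be on the robot's left or right, whichever side the tray is not.
- screen_axis (a point): Middle of the hinge axis of the screen at the far side of the readout, 48 mm above the table; the axis runs along y of the readout.
- screen_tab (a point): Grip point of the yellow pull tab, 16 mm wide (along the hinge axis), 10 mm thick, sticking 58 mm out from the free edge of the screen (190 x 120 x 12 mm); 155 mm from the hinge axis and 3 mm above its plane when flat. Can be pinched from above across its 16 mm; it turns between the fingers as it is carried round the arc.
- screen (a joint): Angle of the screen in rad: 0 lying flat on the readout, growing as its near edge is raised (60 degrees is 1.047); stiff hinge that stays where it is left, about 4 N at the tab moves it; stop at 2.0.
- specimen0: Loose red resin specimen block with a bright metal insert on its top face, 60 (its x) x 36 (its y) x 26 mm tall, about 0.11 kg; origin at the centre of its underside. May be absent.
- specimen1: Loose blue resin specimen block with a bright metal insert on its top face, 60 (its x) x 36 (its y) x 26 mm tall, about 0.11 kg; origin at the centre of its underside. May be absent.
- specimen2: Loose orange resin specimen block with a bright metal insert on its top face, 60 (its x) x 36 (its y) x 26 mm tall, about 0.11 kg; origin at the centre of its underside. May be absent.
- specimen3: Loose white resin specimen block with a bright metal insert on its top face, 60 (its x) x 36 (its y) x 26 mm tall, about 0.11 kg; origin at the centre of its underside. May be absent.
- bottle: Bystander: white plastic bottle, 64 mm diameter, 150 mm tall, origin under its centre.
- bowl: Bystander: blue bowl, 84 mm wide, 40 mm tall, origin under its centre.
- eyepiece: Bystander: black microscope eyepiece standing upright, 44 mm diameter, 65 mm tall, origin under its centre.
Not all that is in view belongs to the job. Of the things that look like the specimen2, take the one that is farthest to the robot's left at the start.

How it is judged:
By the outcome, as a careful person would: the job done as asked, in the order asked, and still so for the second after the job is handed in, with the robot touching nothing.
Of specimen0, specimen1, specimen2, specimen3 only 3 to 4 are there at a start; the rules pass over those that are not, and their reading is None.
At some moment in a run one of specimen0, specimen1, specimen2, specimen3 may be knocked a few centimetres aside while the robot is not near it.
Once in a run the grip may slacken for a moment while it holds something.
It also fails if it takes over 210 s, if anything falls off the work surface, if the arm or the gripper's body presses on something with over 40 N, if the wrist force passes 120 N, or if a joint passes its speed limit or range.

ROBOT

A 6-joint arm with a two-finger parallel gripper is mounted at the origin on the work surface. World frame = base frame: x ahead of the robot, y to its left, z up, the work surface at z = 0. Lengths are in mm, angles in rad, forces in N, time in s.
With the tool pointing down it reaches from about 375 to 975 mm from the base axis. Payload 3.8 kg.
Tool frame: the origin (TCP) lies on the centre line of the jaws, within the pads' length; the fingertips stand 11 mm ahead of it and the grasp point (between the pads) lies 8 mm behind it (r.tcp_to_tips is the distance from the TCP to the fingertips, in mm); z points along the fingers, y is the line along which they close (so a half turn about z gives the same grasp; the last joint's range is limited). The gripper opens to 88 mm and grips with 3 to 60 N. Pads are 18 mm wide; open, the fingers measure 123 mm over their backs; the gripper's body (75 mm by 187 mm) begins 45 mm behind the grasp point.
Start: joints at [-1.142, 0.264, 1.604, -0, 1.274, -0.037], TCP at [303.162, -603.085, 249.706] pointing down, gripper open.
Joint ranges: [-2.63, 2.63], [-0.94, 2.18], [0.31, 2.57], [-1.31, 4.45], [0, 2.66], [-2.55, 2.55]. Speed limits (rad/s): [2.57, 2.57, 3.14, 3.14, 3.14, 3.14].

INTERFACE

Orientations are given as a rotation vector (axis times angle).
In Python, from plant import monitor, cams, job, r gives the robot as it stands.
- The arm moves only by the shell command python3 -m pendant 'ROWS'. ROWS is JSON, a list of rows, each an object of numbers: "jaw": the closure, from -1 (fully open) to 1 (shut); "dx", "dy", "dz": the shift along the tool's x, y, z scaled (see below); "wx", "wy", "wz": the turn, a rotation vector about the tool's x, y, z scaled (see below). In form: [{"jaw": .., "dx": .., "dy": .., "dz": .., "wx": .., "wy": .., "wz": ..}, ...]. A call has 1 to 5 rows; each row shifts and turns the commanded pose from where the row before left it, along the tool's axes as they then stand; what a row does not reach is not made up. The controller multiplies each number of a shift by 10 cm and each number of a turn by 180 degrees. A row lasts 1/10 s, in which the tool goes at most 50 mm and 8.59 degrees, less where a joint would pass 70% of its speed; a pose out of reach is approached as far as the arm can. A call with a number of a shift or a turn outside -1 to 1 is refused whole. A call with a gripper value outside its range is refused whole. The fingers move at their own pace and stop on an object; the grip force is fixed at half the most. Time passes only in rows, so rows that do not move let the fingers close. It gives the time, the measured TCP pose, the force, the opening and the grip force at its end, in the units of the state.
- monitor.read_state(): the state, without advancing time (a new reading comes with each control period).
- cams.read_camera(name): name is "scene" or "top" or "wrist"; returns the picture (480x640x3 uint8, red, green, blue); there is no depth.
- cams.camera_model(name): a dict with "mtx" (3x3 intrinsics, pixels), "rvec" (rotation vector, rad) and "tvec" (3), from world to camera coordinates, as OpenCV has them; the wrist camera has in their place "T_tool_cam" (4x4, takes a point from camera to tool coordinates, whose origin is the TCP and whose axes are the flange's). Camera axes: x right, y down, z forward; pixel columns grow to the right and rows downward; lengths in mm; the calibration is good to about 2 mm. The wrist camera is an equidistant fisheye: a pixel r from the principal point sees the ray r / f radians off the axis. A picture is of the moment at which its call begins: read the wrist's pose just before it. camera_model takes no time and is no camera call.
- job.finish_job(): hands the job in; it is judged then, once.
The state is a dict: "time": time; "qpos": joint angles; "joint_vel": joint speeds; "joint_torque": joint torques, N m; "eef_pos": TCP position; "ee_rot": TCP orientation; "force": force on the tool from outside, world axes, zero at the start; "moment": the same for the moment, N m; "gripper_width": finger opening in mm; "finger_force": force on a finger pad.
Only numpy, scipy, OpenCV 4.12 (cv2) and the standard library are available. Lean on these libraries where they do the work, as an engineer would, in place of code of your own. Each camera call takes 0.05 s, during which the arm holds its last target. There are 200 camera calls.

## Working session

There is one attempt and no reset: what is moved stays moved. The work goes in short steps, Python scripts to look and compute and a shell command to move; the robot and the scene stay as the last step left them, time stands still between calls to the robot, and variables do not carry over. Pictures are saved under pics/ and viewed, at most 14 in all, crops included, and the job is handed in when it is done.

```bash
ls; mkdir -p pics
python3 - <<'E'
from plant import monitor,cams,job,r
import cv2
s=monitor.read_state()
print(s)
for n in("scene","top","wrist"):
    im=cams.read_camera(n); cv2.imwrite(f"pics/{n}0.png",im[:,:,::-1]); print(n,cams.camera_model(n))
E
```

```text
pics
{'time': 0.0, 'qpos': array([-1.14187595e+00,  2.64721986e-01,  1.60536171e+00, -1.19972603e-05,
        1.27368919e+00, -3.69015240e-02]), 'joint_vel': array([ 0.00062328,  0.0006536 ,  0.00057589, -0.00142364,  0.00064081,
       -0.00105679]), 'joint_torque': array([-8.49991666e-04, -5.02115965e+01, -3.56876385e+01,  7.26491050e-02,
        2.91824620e-02, -1.69862378e-04]), 'eef_pos': array([ 302.89216269, -602.46462413,  248.41561334]), 'ee_rot': array([-3.05468546e+00, -7.24625956e-01,  6.84185935e-04]), 'force': array([-0.22742638, -0.8092938 ,  0.43732016]), 'moment': array([ 0.00404805,  0.01552199, -0.01119169]), 'finger_force': 0.0, 'gripper_width': 88.24777236782215}
scene {'mtx': array([[518.75127581,   0.        , 312.47142065],
       [  0.        , 518.75127581, 245.62859545],
       [  0.        ,   0.        ,   1.        ]]), 'rvec': array([ 1.92205106,  1.19932406, -0.58457821]), 'tvec': array([-238.26532442, -254.87256947, 1524.4277565 ])}
top {'mtx': array([[621.54058213,   0.        , 310.43091174],
       [  0.        , 621.54058213, 238.98213018],
       [  0.        ,   0.        ,   1.        ]]), 'rvec': array([ 2.180457  , -2.20597375,  0.05936443]), 'tvec': array([3.91449443e-01, 5.79216935e+02, 1.24358699e+03])}
wrist {'mtx': array([[371.64829954,   0.        , 322.73096587],
       [  0.        , 371.64829954, 236.42624381],
       [  0.        ,   0.        ,   1.        ]]), 'T_tool_cam': array([[ 4.07462259e-04, -9.57720733e-01, -2.87699203e-01,
         7.34263482e+01],
       [ 9.99999742e-01,  2.19884246e-04,  6.84306564e-04,
        -6.35046382e-02],
       [-5.92114062e-04, -2.87699407e-01,  9.57720575e-01,
        -1.34127542e+02],
       [ 0.00000000e+00,  0.00000000e+00,  0.00000000e+00,
         1.00000000e+00]])}
```

View pics/top0.png

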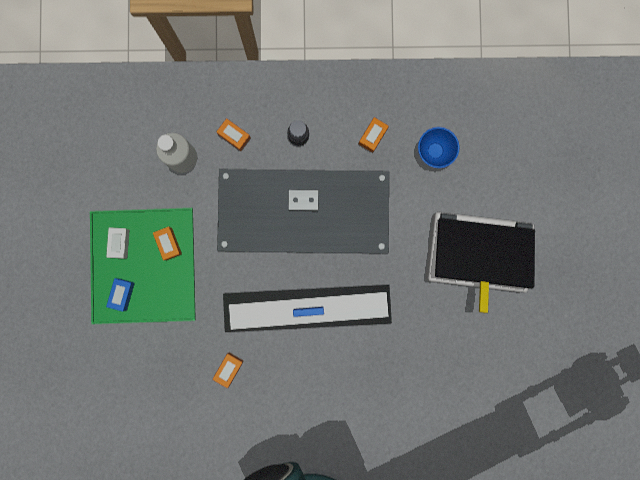

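View pics/scene0.png

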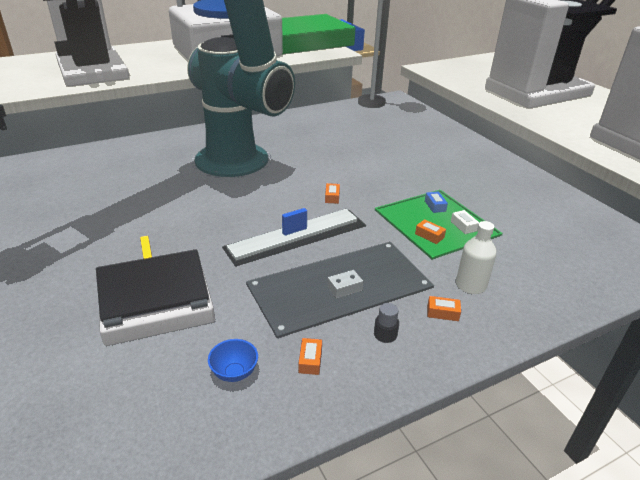

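The top view is oriented with world +x up and +y to the left. The green tray is at the left with white (117,243), blue (120,294) and orange (166,243), and there is no red specimen. The readout is at the right with its yellow tab at (484,297). The stage is at (303,211) with the reference block at (303,200). The straightedge is on its mat at (308,311).
Specimen2 candidates (orange): (166,243) in the tray, (233,134), (374,134) and (228,370). I choose (166,243), the farthest left.

```bash
cat > h.py <<'E'
import numpy as np,cv2,json
from scipy.spatial.transform import Rotation as R
from plant import monitor,cams,job,r
def grab(n,name=None):
    s=monitor.read_state(); im=cams.read_camera(n)
    if name: cv2.imwrite(f"pics/{name}.png",im[:,:,::-1])
    return s,im
def ray(n,uv,s=None):
    m=cams.camera_model(n);K=m["mtx"]
    d=(np.atleast_2d(uv).astype(float)-K[:2,2])/K[0,0]
    if n!="wrist":
        Rw=R.from_rotvec(m["rvec"]).as_matrix()
        return -Rw.T@m["tvec"], np.c_[d,np.ones(len(d))]@Rw
    t=np.linalg.norm(d,axis=1,keepdims=True)
    v=np.c_[d*np.sinc(t/np.pi),np.cos(t)]
    T=m["T_tool_cam"];Rt=R.from_rotvec(s["ee_rot"]).as_matrix()
    return Rt@T[:3,3]+s["eef_pos"], v@(Rt@T[:3,:3]).T
def plane(n,uv,z,s=None):
    o,d=ray(n,uv,s); return (o+d*((z-o[2])/d[:,2:]))[:,:2]
def project(n,P,s=None):
    m=cams.camera_model(n);P=np.atleast_2d(P).astype(float)
    if n!="wrist": return cv2.projectPoints(P,m["rvec"],m["tvec"],m["mtx"],None)[0][:,0]
    T=np.eye(4);T[:3,:3]=R.from_rotvec(s["ee_rot"]).as_matrix();T[:3,3]=s["eef_pos"]
    q=np.linalg.inv(T@m["T_tool_cam"])@np.c_[P,np.ones(len(P))].T;q=q[:3].T
    h=np.hypot(q[:,0],q[:,1]);t=np.arctan2(h,q[:,2])
    return m["mtx"][:2,2]+m["mtx"][0,0]*(t/h)[:,None]*q[:,:2]
def comps(mask,amin):
    c,_=cv2.findContours(mask.astype(np.uint8),cv2.RETR_EXTERNAL,cv2.CHAIN_APPROX_NONE)
    return [k for k in c if cv2.contourArea(k)>amin]
def rect(pts):
    """centre, (long,short), angle of long side, deg in -90..90"""
    (c,(w,h),a)=cv2.minAreaRect(np.float32(pts))
    if w<h: w,h,a=h,w,a+90
    return np.round(c,1),np.round((w,h),1),round((a+90)%180-90,1)
def hsv(im): return cv2.cvtColor(im,cv2.COLOR_RGB2HSV)
def go(pos,yaw=None):
    """numbers for the rows: turn first, then shift in turned axes"""
    s=monitor.read_state();Rc=R.from_rotvec(s["ee_rot"])
    x=Rc.as_matrix()[:,0];y0=np.degrees(np.arctan2(x[1],x[0]))
    if yaw is None: yaw=y0
    Rt=R.from_euler("ZX",[yaw,180],degrees=True)
    w=(Rc.inv()*Rt).as_rotvec()/np.pi
    d=Rt.inv().apply(np.array(pos)-s["eef_pos"])/100
    print("t%.1f"%s["time"],"pos",s["eef_pos"].round(1),"yaw %.1f"%y0,"F",s["force"].round(1),"w %.1f"%s["gripper_width"],"ff %.1f"%s["finger_force"])
    print("  turn",w.round(4),"shift",d.round(4))
E
python3 - <<'E'
from h import *
im=cv2.imread("pics/top0.png")[:,:,::-1].copy();H=hsv(im);V=H[...,2];S=H[...,1];h=H[...,0]
def show(nm,m,z,a=60):
    for k in comps(m,a): print(nm,k.reshape(-1,2).mean(0).round(),*rect(plane("top",k.reshape(-1,2),z)))
show("orange",(h<20)&(S>150)&(V>100),29)
show("blue",(h>100)&(h<125)&(S>150)&(V>60),29)
show("yellow",(h>22)&(h<35)&(S>150),51)
show("green",(h>45)&(h<75)&(S>150),7,2000)
show("white",(S<40)&(V>190),14,100)
show("dark",(V<75),8,1500)
for p in[(225,176),(382,178),(381,246),(224,244)]: print(im[p[1],p[0]],end=" ")
print(im[300,400],im[215,250],im[295,228],im[250,480])
E
```

```text
orange [227. 370.] [319.6 161.7] [59.1 35.2] -30.3
orange [166. 243.] [573.6 283.7] [59.9 35.3] 21.0
orange [233. 134.] [794.2 149. ] [59.3 35.4] 53.6
orange [374. 134.] [ 790.4 -136.4] [59.  35.1] -31.6
blue [308. 311.] [4.341e+02 4.000e-01] [59.9 13.8] -85.9
blue [120. 294.] [472.  375.6] [60.4 40.2] -15.7
blue [438. 147.] [ 761.7 -266.4] [81.7 80.9] -1.2
yellow [484. 297.] [ 460.5 -344.1] [60.6 17.6] -1.6
green [148. 270.] [530.1 337.7] [227.2 209.2] 1.3
dark [307. 308.] [439.8   2.7] [338.7  78.6] -87.7
dark [485. 247.] [ 551.9 -362.9] [205.7 131.7] 82.7
[166 170 168] [170 174 172] [175 179 179] [172 174 174] [114 117 116] [81 86 88] [41 40 38] [30 30 31]
```

Run:
```python
import cv2
im=cv2.imread("pics/top0.png")
a=cv2.resize(im[200:330,85:205],None,fx=3,fy=3,interpolation=2)
b=cv2.resize(im[200:330,415:550],None,fx=3,fy=3,interpolation=2)
cv2.imwrite("pics/c1.png",cv2.hconcat([a,b]))
```

```text
(no output)
```

View pics/c1.png

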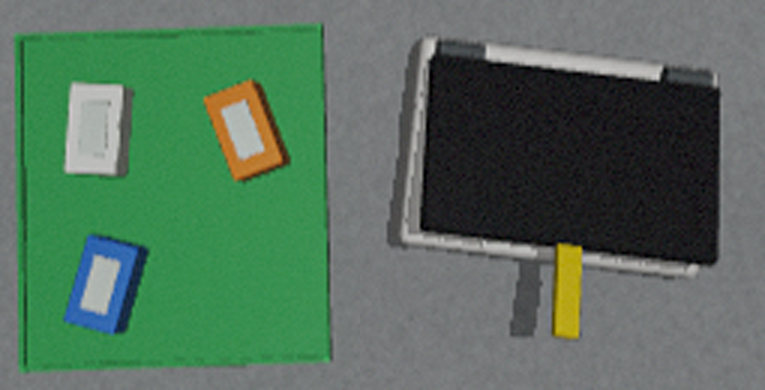

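The crop shows white, blue and orange in the tray, all standing with their inserts up; the orange at (166,243) is confirmed. The tab, at (484,297), is skewed against the screen and its shadow is far away, so the screen may already be partly raised. I'll triangulate with the scene view.

Run:
```python
from h import *
def tri(u,v):
    o1,d1=ray("top",u);o2,d2=ray("scene",v);out=[]
    for a,b in zip(d1,d2):
        t=np.linalg.lstsq(np.c_[a,-b],o2-o1,rcond=None)[0]
        p,q=o1+a*t[0],o2+b*t[1];out.append((*((p+q)/2).round(1),round(np.linalg.norm(p-q),1)))
    return out
im={n:cv2.imread(f"pics/{n}0.png")[:,:,::-1].copy() for n in("top","scene")}
for n in im:
    H=hsv(im[n]);h,S,V=H[...,0],H[...,1],H[...,2]
    k=max(comps((h>22)&(h<35)&(S>150),20),key=cv2.contourArea)
    print(n,"tab box",cv2.boxPoints(cv2.minAreaRect(k)).round(1).tolist())
    x0,y0,x1,y1={"top":(420,200,550,300),"scene":(80,240,220,345)}[n]
    m=np.zeros(V.shape);m[y0:y1,x0:x1]=V[y0:y1,x0:x1]<60
    k=max(comps(m,200),key=cv2.contourArea)
    print(n,"screen",cv2.approxPolyDP(cv2.convexHull(k),5,True).reshape(-1,2).tolist())
T,S=ray("top",[[0,0]])[0],ray("scene",[[0,0]])[0];print("cams",T.round(),S.round())
a=cv2.resize(im["scene"][225:345,80:225],None,fx=5,fy=5,interpolation=2)
cv2.imwrite("pics/c2.png",a[:,:,::-1])
```

```text
top tab box [[479.0, 281.0], [488.0, 281.0], [488.0, 312.0], [479.0, 312.0]]
top screen [[534, 229], [531, 288], [435, 276], [441, 214]]
scene tab box [[139.60000610351562, 236.8000030517578], [147.5, 235.39999389648438], [151.39999389648438, 257.1000061035156], [143.39999389648438, 258.5]]Traceback (most recent call last):
  File "<stdin>", line 15, in <module>
ValueError: max() iterable argument is empty
```

Run:
```python
from h import *
im=cv2.imread("pics/scene0.png")
print(im[280,150])
a=cv2.resize(im[225:345,80:225],None,fx=5,fy=5,interpolation=2)
cv2.imwrite("pics/c2.png",a)
```

```text
[59 59 56]
```

View pics/c2.png

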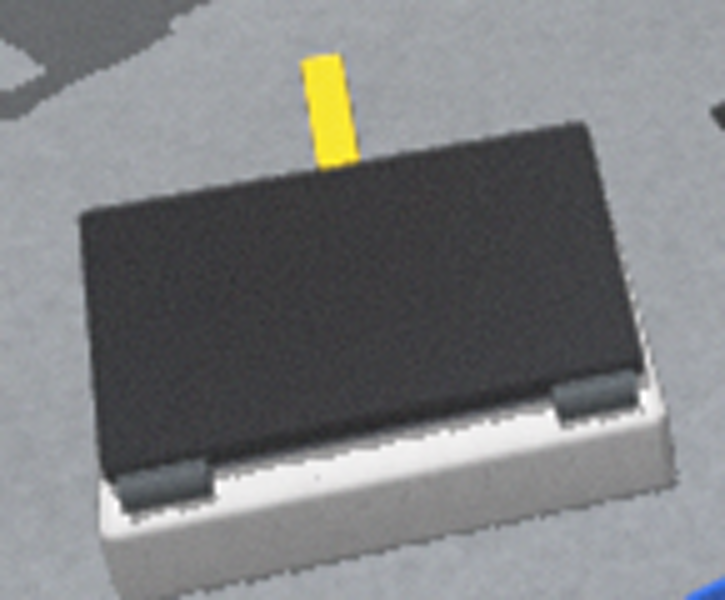

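Run:
```python
from h import *
def tri(u,v):
    o1,d1=ray("top",u);o2,d2=ray("scene",v);out=[]
    for a,b in zip(d1,d2):
        t=np.linalg.lstsq(np.c_[a,-b],o2-o1,rcond=None)[0]
        p,q=o1+a*t[0],o2+b*t[1];out.append([*((p+q)/2),np.linalg.norm(p-q)])
    return np.array(out).round(1)
u=[(435,276),(534,288.3),(438.7,217.7),(535,229),(479.5,312.5),(488.5,312.5)]
v=[(197.4,249.6),(96.4,267.6),(208,299),(101,320),(148,236),(140.4,237)]
P=tri(u,v);print(P)
```

```text
[[ 5.021e+02 -2.430e+02  8.220e+01  1.700e+00]
 [ 4.766e+02 -4.306e+02  8.230e+01  3.400e+00]
 [ 6.164e+02 -2.598e+02  5.090e+01  4.000e-01]
 [ 5.920e+02 -4.459e+02  5.430e+01  4.100e+00]
 [ 4.326e+02 -3.226e+02  9.450e+01  2.300e+00]
 [ 4.328e+02 -3.380e+02  9.700e+01  4.000e+00]]
```

The crop shows the screen raised about 14° already, with its near edge higher at z≈82. The grip point is near (461,-334,88) and the hinge near (610,-354,48), at yaw -7.7°.

Run:
```python
from h import *
go((461.5,-334,180),-7.7)
```

```text
t0.1 pos [ 302.9 -602.6  248.7] yaw 26.7 F [ 0.2  1.4 -0.9] w 88.1 ff 0.0
  turn [-5.00e-04  1.00e-04  1.91e-01] shift [ 1.2114 -2.8743  0.6867]
```

```bash
python3 -m pendant '[{"jaw":-1,"wz":0.047},{"jaw":-1,"wz":0.047},{"jaw":-1,"wz":0.047},{"jaw":-1,"wz":0.047},{"jaw":-1,"wz":0.003}]'
python3 -m pendant '[{"jaw":-1,"dx":0.173,"dy":-0.41,"dz":0.098},{"jaw":-1,"dx":0.173,"dy":-0.41,"dz":0.098},{"jaw":-1,"dx":0.173,"dy":-0.41,"dz":0.098},{"jaw":-1,"dx":0.173,"dy":-0.41,"dz":0.098},{"jaw":-1,"dx":0.173,"dy":-0.41,"dz":0.098}]'
python3 -m pendant '[{"jaw":-1,"dx":0.173,"dy":-0.41,"dz":0.098},{"jaw":-1,"dx":0.173,"dy":-0.41,"dz":0.098},{"jaw":-1},{"jaw":-1},{"jaw":-1}]'
python3 - <<'E'
from h import *
s,im=grab("wrist","w1")
H=hsv(im);h,S=H[...,0],H[...,1]
k=max(comps((h>22)&(h<35)&(S>150),20),key=cv2.contourArea)
b=cv2.boxPoints(cv2.minAreaRect(k));print(b.round().tolist(),plane("wrist",b,92,s).round(1).tolist())
go((461.5,-334,80),-7.7)
E
```

```text
$[0]: bad value
$[0]: bad value
$[0]: bad value
Traceback (most recent call last):
ValueError: max() iterable argument is empty
```

```bash
python3 -m pendant '[{"jaw":-1,"dx":0,"dy":0,"dz":0,"wx":0,"wy":0,"wz":0.047},{"jaw":-1,"dx":0,"dy":0,"dz":0,"wx":0,"wy":0,"wz":0.047},{"jaw":-1,"dx":0,"dy":0,"dz":0,"wx":0,"wy":0,"wz":0.047},{"jaw":-1,"dx":0,"dy":0,"dz":0,"wx":0,"wy":0,"wz":0.047},{"jaw":-1,"dx":0,"dy":0,"dz":0,"wx":0,"wy":0,"wz":0.003}]' | tail -5
```

```text
eef_pos: [303.1, -602.9, 249.4]
ee_rot: [-3.134, 0.212, 0.0]
force: [-0.9, 1.0, 0.0]
gripper_width: 88.0
finger_force: 0.0
```

```bash
python3 -m pendant '[{"jaw":-1,"dx":0.173,"dy":-0.41,"dz":0.098,"wx":0,"wy":0,"wz":0},{"jaw":-1,"dx":0.173,"dy":-0.41,"dz":0.098,"wx":0,"wy":0,"wz":0},{"jaw":-1,"dx":0.173,"dy":-0.41,"dz":0.098,"wx":0,"wy":0,"wz":0},{"jaw":-1,"dx":0.173,"dy":-0.41,"dz":0.098,"wx":0,"wy":0,"wz":0},{"jaw":-1,"dx":0.173,"dy":-0.41,"dz":0.098,"wx":0,"wy":0,"wz":0}]'
python3 -m pendant '[{"jaw":-1,"dx":0.173,"dy":-0.41,"dz":0.098,"wx":0,"wy":0,"wz":0},{"jaw":-1,"dx":0.173,"dy":-0.41,"dz":0.098,"wx":0,"wy":0,"wz":0},{"jaw":-1,"dx":0,"dy":0,"dz":0,"wx":0,"wy":0,"wz":0},{"jaw":-1,"dx":0,"dy":0,"dz":0,"wx":0,"wy":0,"wz":0}]' |tail -5
python3 - <<'E'
from h import *
s,im=grab("wrist","w1")
H=hsv(im);h,S=H[...,0],H[...,1]
k=max(comps((h>22)&(h<35)&(S>150),20),key=cv2.contourArea)
b=cv2.boxPoints(cv2.minAreaRect(k));print(b.round().tolist(),plane("wrist",b,92,s).round(1).tolist())
go((461.5,-334,80),-7.7)
E
```

```text
time: 1.2
eef_pos: [416.9, -409.9, 200.3]
ee_rot: [3.135, -0.206, 0.0]
force: [0.3, -0.3, -0.1]
gripper_width: 88.1
finger_force: 0.0
eef_pos: [461.8, -334.0, 180.8]
ee_rot: [3.135, -0.203, -0.001]
force: [-0.3, -0.3, -0.2]
gripper_width: 88.0
finger_force: 0.0
[[310.0, 202.0], [334.0, 202.0], [334.0, 293.0], [310.0, 293.0]] [[491.1, -330.5], [489.2, -345.1], [428.5, -337.8], [430.6, -322.0]]
t1.6 pos [ 461.7 -335.1  181.3] yaw -7.5 F [ 1.  -0.7  0.2] w 88.2 ff 0.0
  turn [ 0.0002 -0.      0.0009] shift [-0.0031 -0.0107  1.0131]
```

View pics/w1.png

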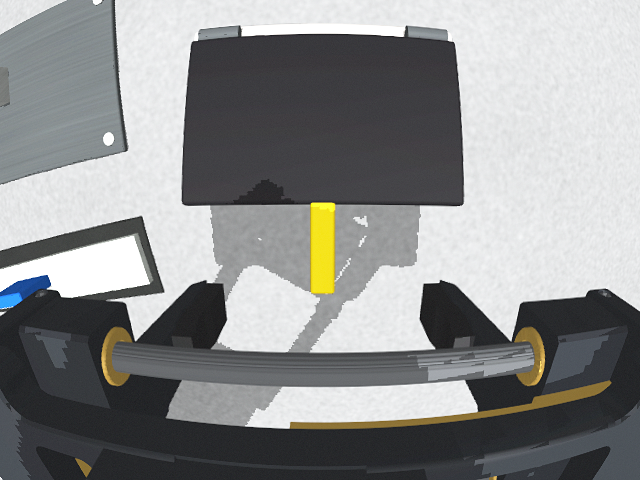

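The wrist view shows the tab at (322,248), centred between the open fingers and square to them. Descending and gripping.

```bash
python3 -m pendant '[{"jaw":-1,"dx":0,"dy":0,"dz":0.4,"wx":0,"wy":0,"wz":0},{"jaw":-1,"dx":0,"dy":0,"dz":0.4,"wx":0,"wy":0,"wz":0},{"jaw":-1,"dx":0,"dy":0,"dz":0.21,"wx":0,"wy":0,"wz":0},{"jaw":1,"dx":0,"dy":0,"dz":0,"wx":0,"wy":0,"wz":0},{"jaw":1,"dx":0,"dy":0,"dz":0,"wx":0,"wy":0,"wz":0}]' |tail -5
python3 -m pendant '[{"jaw":1,"dx":0,"dy":0,"dz":0,"wx":0,"wy":0,"wz":0},{"jaw":1,"dx":0,"dy":0,"dz":0,"wx":0,"wy":0,"wz":0},{"jaw":1,"dx":0,"dy":0,"dz":0,"wx":0,"wy":0,"wz":0},{"jaw":1,"dx":0,"dy":0,"dz":0,"wx":0,"wy":0,"wz":0},{"jaw":1,"dx":0,"dy":0,"dz":0,"wx":0,"wy":0,"wz":0}]'
python3 - <<'E'
from h import *
go((461.5,-334,80),-7.7)
# arc: tab point p(th)=hinge + (-155cos+... ) in (horizontal x', z)
f=lambda d:np.array([-155*np.cos(d)-3*np.sin(d)*-1, 48+155*np.sin(d)+3*np.cos(d)])
for a,b in zip(range(14,60,6),range(20,66,6)):
    print(a,b,((f(np.radians(b))-f(np.radians(a)))/100).round(3))
E
```

```text
eef_pos: [461.3, -336.4, 80.6]
ee_rot: [3.134, -0.213, 0.0]
force: [-0.7, -1.0, 0.2]
gripper_width: 74.1
finger_force: 0.0
time: 2.65
eef_pos: [461.8, -335.0, 80.6]
ee_rot: [3.134, -0.21, 0.001]
force: [0.3, -1.3, -0.2]
gripper_width: 34.3
finger_force: 0.0
t2.6 pos [ 461.8 -335.    80.6] yaw -7.7 F [ 0.3 -1.3 -0.2] w 34.3 ff 0.0
  turn [ 0.0001 -0.0002  0.0001] shift [-0.0044 -0.009   0.0057]
14 20 [0.05  0.154]
20 26 [0.066 0.148]
26 32 [0.081 0.14 ]
32 38 [0.096 0.131]
38 44 [0.109 0.12 ]
44 50 [0.121 0.108]
50 56 [0.131 0.095]
56 62 [0.141 0.081]
```

```bash
python3 -m pendant '[{"jaw":1,"dx":0,"dy":0,"dz":0,"wx":0,"wy":0,"wz":0},{"jaw":1,"dx":0,"dy":0,"dz":0,"wx":0,"wy":0,"wz":0},{"jaw":1,"dx":0,"dy":0,"dz":0,"wx":0,"wy":0,"wz":0},{"jaw":1,"dx":0,"dy":0,"dz":0,"wx":0,"wy":0,"wz":0},{"jaw":1,"dx":0,"dy":0,"dz":0,"wx":0,"wy":0,"wz":0}]' 
python3 -m pendant '[{"jaw":1,"dx":0.025,"dy":0,"dz":-0.077,"wx":0,"wy":0,"wz":0},{"jaw":1,"dx":0.025,"dy":0,"dz":-0.077,"wx":0,"wy":0,"wz":0},{"jaw":1,"dx":0.033,"dy":0,"dz":-0.074,"wx":0,"wy":0,"wz":0},{"jaw":1,"dx":0.033,"dy":0,"dz":-0.074,"wx":0,"wy":0,"wz":0},{"jaw":1,"dx":0,"dy":0,"dz":0,"wx":0,"wy":0,"wz":0}]'
```

```text
time: 3.15
eef_pos: [461.6, -333.8, 79.9]
ee_rot: [-3.133, 0.211, 0.001]
force: [1.8, 5.1, 0.6]
gripper_width: 15.1
finger_force: 30.0
time: 3.65
eef_pos: [473.4, -335.3, 111.0]
ee_rot: [-3.132, 0.211, 0.001]
force: [1.0, 8.1, 0.2]
gripper_width: 15.3
finger_force: 30.0
```

```bash
python3 -m pendant '[{"jaw":1,"dx":0.04,"dy":0,"dz":-0.07,"wx":0,"wy":0,"wz":0},{"jaw":1,"dx":0.041,"dy":0,"dz":-0.07,"wx":0,"wy":0,"wz":0},{"jaw":1,"dx":0.048,"dy":0,"dz":-0.066,"wx":0,"wy":0,"wz":0},{"jaw":1,"dx":0.048,"dy":0,"dz":-0.065,"wx":0,"wy":0,"wz":0},{"jaw":1,"dx":0.054,"dy":0,"dz":-0.06,"wx":0,"wy":0,"wz":0}]' 
python3 -m pendant '[{"jaw":1,"dx":0.055,"dy":0,"dz":-0.06,"wx":0,"wy":0,"wz":0},{"jaw":1,"dx":0.06,"dy":0,"dz":-0.054,"wx":0,"wy":0,"wz":0},{"jaw":1,"dx":0.061,"dy":0,"dz":-0.054,"wx":0,"wy":0,"wz":0},{"jaw":1,"dx":0.065,"dy":0,"dz":-0.048,"wx":0,"wy":0,"wz":0},{"jaw":1,"dx":0.066,"dy":0,"dz":-0.047,"wx":0,"wy":0,"wz":0}]'
python3 -m pendant '[{"jaw":1,"dx":0.07,"dy":0,"dz":-0.042,"wx":0,"wy":0,"wz":0},{"jaw":1,"dx":0.025,"dy":0,"dz":-0.015,"wx":0,"wy":0,"wz":0},{"jaw":1,"dx":0,"dy":0,"dz":0,"wx":0,"wy":0,"wz":0},{"jaw":1,"dx":0,"dy":0,"dz":0,"wx":0,"wy":0,"wz":0}]'
python3 - <<'E'
from h import *
for n in("top","scene"):grab(n,n+"1")
s=monitor.read_state()
d=s["eef_pos"][:2]-[610,-354];x=d@[.991,-.134];z=s["eef_pos"][2]+8-48
print(x,z,np.hypot(x,z),np.degrees(np.arctan2(z,-x)))
im=cv2.imread("pics/scene1.png");cv2.imwrite("pics/c3.png",cv2.resize(im[130:360,60:300],None,fx=2.5,fy=2.5))
E
```

```text
time: 4.15
eef_pos: [495.2, -338.2, 142.7]
ee_rot: [-3.132, 0.21, 0.005]
force: [0.6, 5.3, -7.5]
gripper_width: 15.5
finger_force: 30.0
time: 4.65
eef_pos: [525.2, -342.1, 168.0]
ee_rot: [-3.131, 0.21, 0.007]
force: [2.1, 4.4, -12.1]
gripper_width: 15.9
finger_force: 30.0
time: 5.05
eef_pos: [534.9, -343.4, 173.7]
ee_rot: [-3.131, 0.21, 0.006]
force: [2.3, 5.3, -9.8]
gripper_width: 15.4
finger_force: 30.0
-75.81909081499056 133.64691339145762 153.65556283804227 60.43336975023255
```

View pics/c3.png

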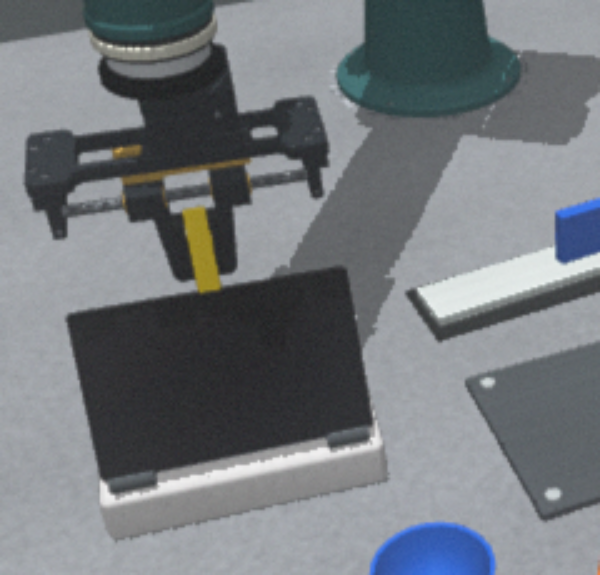

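The scene crop shows the screen raised well up and the tab still in the fingers. Kinematically it's at about 60°. Releasing and retreating.

```bash
python3 -m pendant '[{"jaw":-1,"dx":0,"dy":0,"dz":0,"wx":0,"wy":0,"wz":0},{"jaw":-1,"dx":0,"dy":0,"dz":0,"wx":0,"wy":0,"wz":0},{"jaw":-1,"dx":0,"dy":0,"dz":0,"wx":0,"wy":0,"wz":0},{"jaw":-1,"dx":0,"dy":0,"dz":0,"wx":0,"wy":0,"wz":0},{"jaw":-1,"dx":0,"dy":0,"dz":0,"wx":0,"wy":0,"wz":0}]' >/dev/null
python3 -m pendant '[{"jaw":-1,"dx":0,"dy":0,"dz":-0.25,"wx":0,"wy":0,"wz":0},{"jaw":-1,"dx":0,"dy":0,"dz":-0.35,"wx":0,"wy":0,"wz":0},{"jaw":-1,"dx":0,"dy":0,"dz":-0.35,"wx":0,"wy":0,"wz":0},{"jaw":-1,"dx":0,"dy":0.4,"dz":0,"wx":0,"wy":0,"wz":0},{"jaw":-1,"dx":0,"dy":0,"dz":0,"wx":0,"wy":0,"wz":0}]'
python3 - <<'E'
from h import *
s,im=grab("top","top2");grab("scene","scene2");H=hsv(im);V=H[...,2].astype(int)
g=cv2.GaussianBlur(V.astype(np.uint8),(5,5),0)
m=np.zeros(g.shape);m[150:270,200:400]=g[150:270,200:400]<100
m=cv2.morphologyEx(m.astype(np.uint8),cv2.MORPH_CLOSE,np.ones((9,9)))
for k in comps(m,3000): print("stage",*rect(plane("top",k.reshape(-1,2),8)))
b=np.zeros(g.shape);b[165:260,212:395]=V[165:260,212:395]>125
for k in comps(b,8):
    c=k.reshape(-1,2);print("bright",c.mean(0).round(1),*rect(plane("top",c,34 if len(c)>40 else 8)))
y=(H[...,0]>22)&(H[...,0]<35)&(H[...,1]>150)
for k in comps(y,20):print("tab",cv2.boxPoints(cv2.minAreaRect(k)).round(1).tolist())
E
```

```text
time: 6.15
eef_pos: [530.7, -388.5, 273.0]
ee_rot: [3.129, -0.214, 0.005]
force: [-0.4, 0.5, -0.7]
gripper_width: 88.7
finger_force: 0.0
stage [636.7   8.7] [349.6 170.9] 88.6
bright [246.3 256. ] [545.7 121.5] [21.9 12. ] 89.3
bright [232.2 253.6] [548.8 152.7] [34.7  8.1] 89.3
bright [214.3 254.3] [551.3 189.4] [12.2  6.1] -0.2
bright [381.1 245.9] [ 563.6 -151. ] [12.3 10.2] -1.0
bright [214.7 245.9] [568.6 190.3] [14.3  8.2] -0.2
bright [223.9 243.7] [571.4 169.9] [12.2  8.2] -0.2
bright [214.6 236.6] [586.  190.3] [12.3  8.2] -0.2
bright [390.9 221.1] [ 610.5 -168.9] [116.4  10. ] -1.1
bright [303.  199.5] [657.6   7.6] [56.2 38.3] 89.3
bright [214.8 203.7] [648.6 185. ] [72.4 10. ] -0.2
bright [381.5 177.5] [ 704.1 -153.5] [10.3 10.3] -0.7
bright [225.3 175.7] [712.  166.3] [10.3 10.3] -0.7
tab [[495.0, 246.0], [505.0, 246.0], [505.0, 264.0], [495.0, 264.0]]
```

Run:
```python
from h import *
im=cv2.imread("pics/scene2.png")[:,:,::-1].copy();H=hsv(im)
y=(H[...,0]>22)&(H[...,0]<35)&(H[...,1]>150)
b=max(comps(y,20),key=cv2.contourArea).reshape(-1,2);R_=cv2.boxPoints(cv2.minAreaRect(b));print(R_.round(1).tolist())
R_=R_[np.argsort(R_[:,1])];v=[R_[:2].mean(0),R_[2:].mean(0)]
o1,d1=ray("top",[(500,264),(500,246)]);o2,d2=ray("scene",v);P=[]
for a,c in zip(d1,d2):
    t=np.linalg.lstsq(np.c_[a,-c],o2-o1,rcond=None)[0];p,q=o1+a*t[0],o2+c*t[1];P.append((p+q)/2);print(P[-1].round(1),np.linalg.norm(p-q).round(1))
d=P[0]-P[1];print("angle",np.degrees(np.arctan2(d[2],np.hypot(d[0],d[1]))))
e=P[0]-[610,-354,48];print(np.degrees(np.arctan2(e[2],-(e[0]*.991-e[1]*.134))),np.linalg.norm(e))
go((573.6,283.7,200),21)
```

```text
[[133.0, 214.1999969482422], [141.10000610351562, 212.60000610351562], [147.60000610351562, 244.89999389648438], [139.5, 246.5]]
[ 520.8 -337.   202.2] 9.4
[ 554.9 -345.9  158.6] 1.1
angle 51.07332389923436
59.54987472378171 178.94727842214957
t6.2 pos [ 530.1 -385.1  270.3] yaw -7.8 F [-0.9 -0.5  0. ] w 88.0 ff 0.0
  turn [-1.000e-04  0.000e+00 -1.599e-01] shift [ 2.8028 -6.0875  0.7034]
```

```bash
python3 -m pendant '[{"jaw":-0.2,"dx":0,"dy":0,"dz":0,"wx":0,"wy":0,"wz":-0.04},{"jaw":-0.2,"dx":0,"dy":0,"dz":0,"wx":0,"wy":0,"wz":-0.04},{"jaw":-0.2,"dx":0,"dy":0,"dz":0,"wx":0,"wy":0,"wz":-0.04},{"jaw":-0.2,"dx":0,"dy":0,"dz":0,"wx":0,"wy":0,"wz":-0.04}]' >/dev/null
python3 -m pendant '[{"jaw":-0.2,"dx":0.2,"dy":-0.435,"dz":0.05,"wx":0,"wy":0,"wz":0},{"jaw":-0.2,"dx":0.2,"dy":-0.435,"dz":0.05,"wx":0,"wy":0,"wz":0},{"jaw":-0.2,"dx":0.2,"dy":-0.435,"dz":0.05,"wx":0,"wy":0,"wz":0},{"jaw":-0.2,"dx":0.2,"dy":-0.435,"dz":0.05,"wx":0,"wy":0,"wz":0},{"jaw":-0.2,"dx":0.2,"dy":-0.435,"dz":0.05,"wx":0,"wy":0,"wz":0}]' >/dev/null
python3 -m pendant '[{"jaw":-0.2,"dx":0.2,"dy":-0.435,"dz":0.05,"wx":0,"wy":0,"wz":0},{"jaw":-0.2,"dx":0.2,"dy":-0.435,"dz":0.05,"wx":0,"wy":0,"wz":0},{"jaw":-0.2,"dx":0.2,"dy":-0.435,"dz":0.05,"wx":0,"wy":0,"wz":0},{"jaw":-0.2,"dx":0.2,"dy":-0.435,"dz":0.05,"wx":0,"wy":0,"wz":0},{"jaw":-0.2,"dx":0.2,"dy":-0.435,"dz":0.05,"wx":0,"wy":0,"wz":0}]' >/dev/null
python3 -m pendant '[{"jaw":-0.2,"dx":0.2,"dy":-0.435,"dz":0.05,"wx":0,"wy":0,"wz":0},{"jaw":-0.2,"dx":0.2,"dy":-0.435,"dz":0.05,"wx":0,"wy":0,"wz":0},{"jaw":-0.2,"dx":0.2,"dy":-0.435,"dz":0.05,"wx":0,"wy":0,"wz":0},{"jaw":-0.2,"dx":0.2,"dy":-0.435,"dz":0.05,"wx":0,"wy":0,"wz":0},{"jaw":-0.2,"dx":0,"dy":0,"dz":0,"wx":0,"wy":0,"wz":0}]'
cat >> h.py <<'E'
def specs(n,s,im,z=29):
    H=hsv(im);h,S,V=[H[...,i] for i in range(3)];out={}
    for c,m in (("orange",(h<20)&(S>150)&(V>100)),("blue",(h>100)&(h<125)&(S>150)&(V>60)),("white",(S<40)&(V>205))):
        for k in comps(m,300 if n=="wrist" else 60):
            q=k.reshape(-1,2)
            R_=rect(plane(n,q,z,s))
            if 50<R_[1][0]<72 and 30<R_[1][1]<46: print(c,q.mean(0).round(),*R_)
E
python3 - <<'E'
from h import *
s,im=grab("wrist","w2");specs("wrist",s,im)
go((573.6,283.7,17),21)
E
```

```text
time: 8.15
eef_pos: [570.2, 290.1, 198.4]
ee_rot: [-3.085, -0.584, 0.004]
force: [-0.7, -0.7, -0.4]
gripper_width: 52.8
finger_force: 0.0
orange [329. 213.] [573.9 285.5] [60.9 34.6] 20.9
blue [198. 274.] [475.9 377.7] [69.4 35.3] -15.7
white [601. 242.] [655.8   4.2] [60.  40.1] 88.3
white [220. 171.] [574.4 384.6] [59.6 35.6] -3.9
t8.2 pos [570.4 287.4 198.7] yaw 21.4 F [-0.7 -0.7 -0.6] w 52.9 ff 0.0
  turn [-0.0001  0.0009  0.0022] shift [0.0162 0.0463 1.8166]
```

View pics/w2.png

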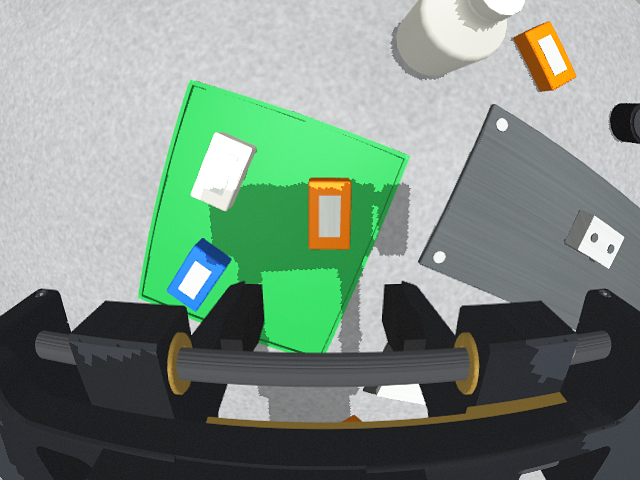

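The wrist view shows orange at (329,213) between the fingers, blue at (198,274), white at (220,171) and the reference block at (601,242). The measurements agree with the top view. Picking orange.

```bash
python3 -m pendant '[{"jaw":-0.2,"dx":0.02,"dy":0.037,"dz":0.4,"wx":0,"wy":0,"wz":0},{"jaw":-0.2,"dx":0,"dy":0,"dz":0.4,"wx":0,"wy":0,"wz":0},{"jaw":-0.2,"dx":0,"dy":0,"dz":0.4,"wx":0,"wy":0,"wz":0},{"jaw":-0.2,"dx":0,"dy":0,"dz":0.4,"wx":0,"wy":0,"wz":0},{"jaw":-0.2,"dx":0,"dy":0,"dz":0.21,"wx":0,"wy":0,"wz":0}]' |grep -E "pos|force"
python3 -m pendant '[{"jaw":1,"dx":0,"dy":0,"dz":0,"wx":0,"wy":0,"wz":0},{"jaw":1,"dx":0,"dy":0,"dz":0,"wx":0,"wy":0,"wz":0},{"jaw":1,"dx":0,"dy":0,"dz":0,"wx":0,"wy":0,"wz":0},{"jaw":1,"dx":0,"dy":0,"dz":0,"wx":0,"wy":0,"wz":0},{"jaw":1,"dx":0,"dy":0,"dz":0,"wx":0,"wy":0,"wz":0}]'
python3 -m pendant '[{"jaw":1,"dx":0,"dy":0,"dz":-0.25,"wx":0,"wy":0,"wz":0},{"jaw":1,"dx":0,"dy":0,"dz":-0.35,"wx":0,"wy":0,"wz":0},{"jaw":1,"dx":0,"dy":0,"dz":-0.3,"wx":0,"wy":0,"wz":0},{"jaw":1,"dx":0,"dy":0,"dz":0,"wx":0,"wy":0,"wz":-0.047},{"jaw":1,"dx":0,"dy":0,"dz":0,"wx":0,"wy":0,"wz":-0.047}]'
python3 - <<'E'
from h import *
O=np.array([637.6,8.0]);ex=np.array([.9997,-.0244]);ey=np.array([.0244,.9997])
for y in(-66,66,132):print(y,(O+15.5*ex+y*ey).round(1))
p=O+15.5*ex-66*ey;go((*p,110),88.6)
E
```

```text
eef_pos: [572.1, 279.1, 15.1]
force: [-0.2, -0.8, 0.6]
finger_force: 0.0
time: 9.2
eef_pos: [575.5, 281.5, 19.7]
ee_rot: [3.088, 0.575, 0.0]
force: [-0.6, -0.0, -1.4]
gripper_width: 35.7
finger_force: 30.0
time: 9.7
eef_pos: [576.7, 282.2, 111.9]
ee_rot: [-2.967, -1.032, -0.006]
force: [-0.1, -0.2, -2.8]
gripper_width: 35.4
finger_force: 30.0
-66 [651.5 -58.4]
66 [654.7  73.6]
132 [656.3 139.6]
t9.7 pos [576.7 282.2 111.9] yaw 38.4 F [-0.1 -0.2 -2.8] w 35.4 ff 30.0
  turn [ 0.0009 -0.001  -0.279 ] shift [-3.3867  0.8304  0.0186]
```

```bash
python3 -m pendant '[{"jaw":1,"dx":0,"dy":0,"dz":0,"wx":0,"wy":0,"wz":-0.0465},{"jaw":1,"dx":0,"dy":0,"dz":0,"wx":0,"wy":0,"wz":-0.0465},{"jaw":1,"dx":0,"dy":0,"dz":0,"wx":0,"wy":0,"wz":-0.0465},{"jaw":1,"dx":0,"dy":0,"dz":0,"wx":0,"wy":0,"wz":-0.0465},{"jaw":1,"dx":0,"dy":0,"dz":0,"wx":0,"wy":0,"wz":-0.0465}]' |grep -E "pos|force|width"
python3 -m pendant '[{"jaw":1,"dx":0,"dy":0,"dz":0,"wx":0,"wy":0,"wz":-0.0465},{"jaw":1,"dx":-0.42,"dy":0.104,"dz":0,"wx":0,"wy":0,"wz":0},{"jaw":1,"dx":-0.42,"dy":0.104,"dz":0,"wx":0,"wy":0,"wz":0},{"jaw":1,"dx":-0.42,"dy":0.104,"dz":0,"wx":0,"wy":0,"wz":0},{"jaw":1,"dx":-0.42,"dy":0.104,"dz":0,"wx":0,"wy":0,"wz":0}]' |grep -E "pos|force|width"
python3 -m pendant '[{"jaw":1,"dx":-0.42,"dy":0.104,"dz":0,"wx":0,"wy":0,"wz":0},{"jaw":1,"dx":-0.42,"dy":0.104,"dz":0,"wx":0,"wy":0,"wz":0},{"jaw":1,"dx":-0.42,"dy":0.104,"dz":0,"wx":0,"wy":0,"wz":0},{"jaw":1,"dx":-0.42,"dy":0.104,"dz":0,"wx":0,"wy":0,"wz":0},{"jaw":1,"dx":0,"dy":0,"dz":0,"wx":0,"wy":0,"wz":0}]' |grep -E "pos|force|width"
python3 - <<'E'
from h import *
s,im=grab("wrist","w3");go((651.5,-58.4,110),88.6)
O=np.array([637.6,8.0]);print(plane("wrist",[[0,0]],8,s))
H=hsv(im);h,S,V=[H[...,i] for i in range(3)]
for k in comps((h<20)&(S>150)&(V>100),300): print(k.reshape(-1,2).mean(0).round(),*rect(plane("wrist",k.reshape(-1,2),s["eef_pos"][2]+12,s)))
E
```

```text
eef_pos: [575.4, 281.7, 109.6]
force: [-0.2, -0.7, -0.9]
gripper_width: 35.5
finger_force: 30.0
eef_pos: [612.0, 111.1, 109.7]
force: [0.2, -0.1, -1.3]
gripper_width: 36.1
finger_force: 30.0
eef_pos: [649.6, -62.0, 110.0]
force: [0.7, 0.4, -1.4]
gripper_width: 35.6
finger_force: 30.0
t11.2 pos [648.8 -59.5 109.7] yaw 88.0 F [-0.4  2.  -1.2] w 35.8 ff 30.0
  turn [ 0.0002  0.0001 -0.0032] shift [ 0.0112  0.0265 -0.0032]
[[380.73734512 161.6952209 ]]
[492. 299.] [717.  -51.5] [17.   7.4] -5.2
[323. 294.] [649.2 -48.1] [48.6 34.7] 87.9
```

View pics/w3.png

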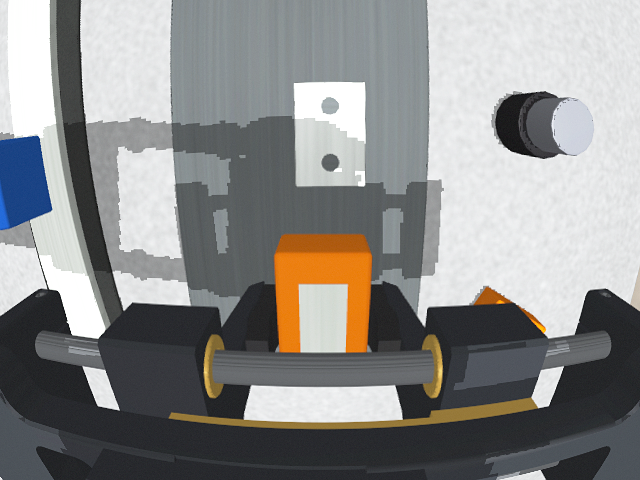

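Run:
```python
from h import *
s=monitor.read_state()
im=cv2.imread("pics/w3.png")
print(im[230:270:2,323].tolist())
for v,z in((252,121),(235,95),(187,34)):print(plane("wrist",[[277 if v<260 else 0,v],[323,v],[369,v]],z,s).round(1).tolist())
```

```text
[[94, 93, 88], [97, 93, 85], [48, 91, 145], [14, 91, 174], [19, 92, 172], [18, 90, 172], [15, 89, 173], [17, 89, 174], [19, 93, 175], [21, 93, 177], [15, 92, 175], [18, 103, 199], [12, 121, 230], [17, 127, 233], [13, 127, 236], [17, 128, 236], [17, 127, 235], [16, 127, 236], [16, 127, 235], [22, 129, 236]]
[[633.0, -27.6], [649.2, -28.1], [665.3, -28.7]]
[[629.9, -29.0], [649.2, -29.6], [668.5, -30.3]]
[[623.3, -18.2], [649.7, -19.2], [676.0, -20.0]]
```

The wrist view shows orange held square between the fingers (323,294), with the reference block at (330,135) and a gap of about 10 mm between them. In x it sits about 2–3 mm proud of the reference front, which the straightedge will push back. Lowering.

```bash
python3 -m pendant '[{"jaw":1,"dx":0.015,"dy":0,"dz":0.25,"wx":0,"wy":0,"wz":-0.003},{"jaw":1,"dx":0,"dy":0,"dz":0.25,"wx":0,"wy":0,"wz":0},{"jaw":1,"dx":0,"dy":0,"dz":0.2,"wx":0,"wy":0,"wz":0},{"jaw":1,"dx":0,"dy":0,"dz":0.1,"wx":0,"wy":0,"wz":0},{"jaw":1,"dx":0,"dy":0,"dz":0.035,"wx":0,"wy":0,"wz":0}]' |grep -E "pos|force|width"
python3 -m pendant '[{"jaw":1,"dx":0,"dy":0,"dz":0.005,"wx":0,"wy":0,"wz":0},{"jaw":1,"dx":0,"dy":0,"dz":0,"wx":0,"wy":0,"wz":0}]' |grep -E "pos|force|width"
```

```text
eef_pos: [647.2, -54.0, 24.5]
force: [0.3, 0.2, -1.1]
gripper_width: 35.8
finger_force: 30.0
eef_pos: [649.4, -54.9, 26.6]
force: [0.4, -0.3, -1.4]
gripper_width: 35.7
finger_force: 30.0
```

```bash
for i in 1; do python3 -m pendant '[{"jaw":1,"dx":0,"dy":0,"dz":0.015,"wx":0,"wy":0,"wz":0},{"jaw":1,"dx":0,"dy":0,"dz":0,"wx":0,"wy":0,"wz":0}]' |grep -E "pos|^force"
python3 -m pendant '[{"jaw":1,"dx":0,"dy":0,"dz":0.01,"wx":0,"wy":0,"wz":0},{"jaw":1,"dx":0,"dy":0,"dz":0,"wx":0,"wy":0,"wz":0}]' |grep -E "pos|^force"; done
```

```text
eef_pos: [649.1, -55.3, 24.8]
force: [0.3, -0.8, -1.1]
eef_pos: [649.1, -55.3, 24.0]
force: [-1.0, 0.4, 4.2]
```

```bash
python3 -m pendant '[{"jaw":-0.2,"dx":0,"dy":0,"dz":0,"wx":0,"wy":0,"wz":0},{"jaw":-0.2,"dx":0,"dy":0,"dz":0,"wx":0,"wy":0,"wz":0},{"jaw":-0.2,"dx":0,"dy":0,"dz":0,"wx":0,"wy":0,"wz":0}]' |grep -E "width"
python3 -m pendant '[{"jaw":-0.2,"dx":0,"dy":0,"dz":-0.2,"wx":0,"wy":0,"wz":0},{"jaw":-0.2,"dx":0,"dy":0,"dz":-0.4,"wx":0,"wy":0,"wz":0},{"jaw":-0.2,"dx":0,"dy":0,"dz":-0.4,"wx":0,"wy":0,"wz":0},{"jaw":-0.2,"dx":0,"dy":0,"dz":-0.4,"wx":0,"wy":0,"wz":0},{"jaw":-0.2,"dx":0,"dy":0,"dz":-0.3,"wx":0,"wy":0,"wz":0}]' |grep -E "pos"
python3 - <<'E'
from h import *
s,im=grab("wrist");specs("wrist",s,im,34)
s,im=grab("top","top3");specs("top",s,im)
go((474,376,190),164.3)
E
```

```text
gripper_width: 52.9
eef_pos: [649.3, -55.3, 195.8]
orange [461. 281.] [ 780.1 -126.8] [67.1 36.8] -32.1
orange [323. 219.] [648.4 -53.3] [61.8 35.4] 88.7
blue [409. 404.] [ 739.6 -257.5] [51.9 43.8] -89.6
white [339. 133.] [655.9   8.3] [58.7 38.5] 89.3
orange [227. 370.] [319.7 161.7] [59.1 35.2] -30.4
orange [233. 134.] [794.2 148.9] [59.2 35.7] 53.2
blue [120. 294.] [472.1 375.6] [60.3 40.2] -15.8
t13.2 pos [652.1 -55.6 199.3] yaw 88.8 F [ 0.6 -1.   0.9] w 53.1 ff 0.0
  turn [ 0.0027  0.0025 -0.4195] shift [2.8822 3.6734 0.0929]
```

```bash
python3 -m pendant '[{"jaw":-0.2,"dx":0,"dy":0,"dz":0,"wx":0,"wy":0,"wz":-0.0466},{"jaw":-0.2,"dx":0,"dy":0,"dz":0,"wx":0,"wy":0,"wz":-0.0466},{"jaw":-0.2,"dx":0,"dy":0,"dz":0,"wx":0,"wy":0,"wz":-0.0466},{"jaw":-0.2,"dx":0,"dy":0,"dz":0,"wx":0,"wy":0,"wz":-0.0466},{"jaw":-0.2,"dx":0,"dy":0,"dz":0,"wx":0,"wy":0,"wz":-0.0466}]' >/dev/null
python3 -m pendant '[{"jaw":-0.2,"dx":0,"dy":0,"dz":0,"wx":0,"wy":0,"wz":-0.0466},{"jaw":-0.2,"dx":0,"dy":0,"dz":0,"wx":0,"wy":0,"wz":-0.0466},{"jaw":-0.2,"dx":0,"dy":0,"dz":0,"wx":0,"wy":0,"wz":-0.0466},{"jaw":-0.2,"dx":0,"dy":0,"dz":0,"wx":0,"wy":0,"wz":-0.0466},{"jaw":-0.2,"dx":0,"dy":0,"dz":0,"wx":0,"wy":0,"wz":0}]' >/dev/null
python3 -m pendant '[{"jaw":-0.2,"dx":0.288,"dy":0.367,"dz":0,"wx":0,"wy":0,"wz":0},{"jaw":-0.2,"dx":0.288,"dy":0.367,"dz":0,"wx":0,"wy":0,"wz":0},{"jaw":-0.2,"dx":0.288,"dy":0.367,"dz":0,"wx":0,"wy":0,"wz":0},{"jaw":-0.2,"dx":0.288,"dy":0.367,"dz":0,"wx":0,"wy":0,"wz":0},{"jaw":-0.2,"dx":0.288,"dy":0.367,"dz":0,"wx":0,"wy":0,"wz":0}]' >/dev/null
python3 -m pendant '[{"jaw":-0.2,"dx":0.288,"dy":0.367,"dz":0,"wx":0,"wy":0,"wz":0},{"jaw":-0.2,"dx":0.288,"dy":0.367,"dz":0,"wx":0,"wy":0,"wz":0},{"jaw":-0.2,"dx":0.288,"dy":0.367,"dz":0,"wx":0,"wy":0,"wz":0},{"jaw":-0.2,"dx":0.288,"dy":0.367,"dz":0,"wx":0,"wy":0,"wz":0},{"jaw":-0.2,"dx":0.288,"dy":0.367,"dz":0,"wx":0,"wy":0,"wz":0}]' >/dev/null
python3 -m pendant '[{"jaw":-0.2,"dx":0,"dy":0,"dz":0,"wx":0,"wy":0,"wz":0},{"jaw":-0.2,"dx":0,"dy":0,"dz":0,"wx":0,"wy":0,"wz":0}]'
python3 - <<'E'
from h import *
s,im=grab("wrist","w4");specs("wrist",s,im)
s2,im2=grab("top","top4");specs("top",s2,im2,34)
go((474,376,17),164.3)
cv2.imwrite("pics/c4.png",cv2.vconcat([im[:,:,::-1][60:330],cv2.resize(im2[:,:,::-1][140:260,200:413],(640,360))]))
E
```

```text
time: 15.45
eef_pos: [469.7, 376.7, 191.8]
ee_rot: [-0.429, -3.111, 0.002]
force: [-1.0, -0.4, 0.4]
gripper_width: 52.8
finger_force: 0.0
blue [327. 216.] [468.  380.2] [61.2 35.2] -15.8
white [389. 398.] [673.1 392. ] [52.  42.6] -42.3
white [242. 403.] [640.2 237.2] [62.2 41.1] -38.2
white [363. 320.] [572.5 385.5] [59.9 35.5] -4.2
white [468.  97.] [400.7 519.6] [62.4 41.3] -57.4
white [82. 70.] [277.9 204. ] [63.5 36.3] 34.7
orange [227. 370.] [320.4 161.1] [58.8 35.1] -30.4
orange [334. 203.] [650.8 -55.4] [58.2 34.2] 89.3
orange [233. 133.] [793.1 148.3] [59.1 35.3] 53.6
orange [374. 134.] [ 789.3 -135.9] [58.8 34.9] -31.6
t15.6 pos [470.7 375.2 192.1] yaw 164.2 F [ 0.6  0.  -0.6] w 52.9 ff 0.0
  turn [-0.0004 -0.0001 -0.0007] shift [-0.0299  0.0168  1.7512]
```

View pics/c4.png

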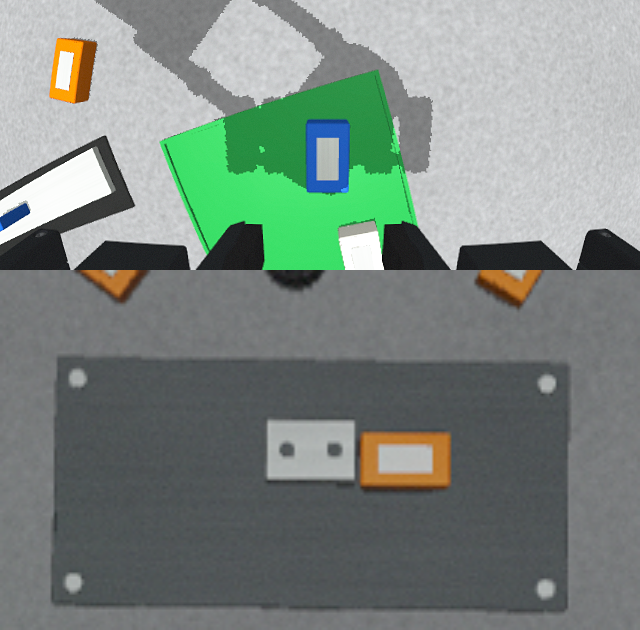

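The upper part shows blue at (327,156), centred for the grasp. The lower part shows orange in the row, just right of the reference block with about a 3 mm gap and about 3 mm proud, as intended. Picking blue.

```bash
python3 -m pendant '[{"jaw":-0.2,"dx":0.02,"dy":0.028,"dz":0.4,"wx":0,"wy":0,"wz":0},{"jaw":-0.2,"dx":0,"dy":0,"dz":0.4,"wx":0,"wy":0,"wz":0},{"jaw":-0.2,"dx":0,"dy":0,"dz":0.4,"wx":0,"wy":0,"wz":0},{"jaw":-0.2,"dx":0,"dy":0,"dz":0.4,"wx":0,"wy":0,"wz":0},{"jaw":-0.2,"dx":0,"dy":0,"dz":0.15,"wx":0,"wy":0,"wz":0}]' |grep -E "pos|force"
python3 -m pendant '[{"jaw":1,"dx":0,"dy":0,"dz":0,"wx":0,"wy":0,"wz":0},{"jaw":1,"dx":0,"dy":0,"dz":0,"wx":0,"wy":0,"wz":0},{"jaw":1,"dx":0,"dy":0,"dz":0,"wx":0,"wy":0,"wz":0},{"jaw":1,"dx":0,"dy":0,"dz":0,"wx":0,"wy":0,"wz":0},{"jaw":1,"dx":0,"dy":0,"dz":0,"wx":0,"wy":0,"wz":0}]'
python3 -m pendant '[{"jaw":1,"dx":0,"dy":0,"dz":-0.25,"wx":0,"wy":0,"wz":0},{"jaw":1,"dx":0,"dy":0,"dz":-0.35,"wx":0,"wy":0,"wz":0},{"jaw":1,"dx":0,"dy":0,"dz":-0.3,"wx":0,"wy":0,"wz":0.02},{"jaw":1,"dx":0,"dy":0,"dz":0,"wx":0,"wy":0,"wz":0.04},{"jaw":1,"dx":0,"dy":0,"dz":0,"wx":0,"wy":0,"wz":0.04}]' |grep -E "pos|force|width"
python3 -m pendant '[{"jaw":1,"dx":0,"dy":0,"dz":0,"wx":0,"wy":0,"wz":0.045},{"jaw":1,"dx":0,"dy":0,"dz":0,"wx":0,"wy":0,"wz":0.045},{"jaw":1,"dx":0,"dy":0,"dz":0,"wx":0,"wy":0,"wz":0.045},{"jaw":1,"dx":0,"dy":0,"dz":0,"wx":0,"wy":0,"wz":0.045},{"jaw":1,"dx":0,"dy":0,"dz":0,"wx":0,"wy":0,"wz":0.045}]' |grep -E "pos|force|width"
python3 - <<'E'
from h import *
go((654.7,73.6,110),88.6)
E
```

```text
eef_pos: [467.5, 375.4, 14.1]
force: [-24.1, -26.4, 125.0]
finger_force: 68.7
time: 16.55
eef_pos: [470.3, 379.4, 18.8]
ee_rot: [0.43, 3.111, 0.001]
force: [0.8, -1.6, 1.4]
gripper_width: 35.7
finger_force: 30.0
eef_pos: [470.2, 380.1, 109.9]
force: [0.4, -0.3, -1.0]
gripper_width: 35.7
finger_force: 30.0
eef_pos: [469.1, 379.2, 107.7]
force: [-0.1, 0.2, -1.6]
gripper_width: 35.6
finger_force: 30.0
t17.6 pos [469.1 379.2 107.7] yaw 105.4 F [-0.1  0.2 -1.6] w 35.6 ff 30.0
  turn [-0.0002  0.0001  0.0936] shift [-3.0102  1.9302 -0.0229]
```

The descent ended with a 125 N reading: the arm overshot at the fast stop and the fingertips hit the tray floor. That may already break the 120 N rule and can't be undone. From here I'll slow down and stay higher near the bottom.

```bash
python3 -m pendant '[{"jaw":1,"dx":0,"dy":0,"dz":0,"wx":0,"wy":0,"wz":0.0468},{"jaw":1,"dx":0,"dy":0,"dz":0,"wx":0,"wy":0,"wz":0.0468},{"jaw":1,"dx":-0.3,"dy":0.19,"dz":0,"wx":0,"wy":0,"wz":0},{"jaw":1,"dx":-0.4,"dy":0.256,"dz":0,"wx":0,"wy":0,"wz":0},{"jaw":1,"dx":-0.4,"dy":0.256,"dz":0,"wx":0,"wy":0,"wz":0}]' >/dev/null
python3 -m pendant '[{"jaw":1,"dx":-0.4,"dy":0.256,"dz":0,"wx":0,"wy":0,"wz":0},{"jaw":1,"dx":-0.4,"dy":0.256,"dz":0,"wx":0,"wy":0,"wz":0},{"jaw":1,"dx":-0.4,"dy":0.256,"dz":0,"wx":0,"wy":0,"wz":0},{"jaw":1,"dx":-0.4,"dy":0.256,"dz":0,"wx":0,"wy":0,"wz":0},{"jaw":1,"dx":-0.2,"dy":0.128,"dz":0,"wx":0,"wy":0,"wz":0}]' >/dev/null
python3 -m pendant '[{"jaw":1,"dx":-0.11,"dy":0.075,"dz":0,"wx":0,"wy":0,"wz":0},{"jaw":1,"dx":0,"dy":0,"dz":0,"wx":0,"wy":0,"wz":0},{"jaw":1,"dx":0,"dy":0,"dz":0,"wx":0,"wy":0,"wz":0},{"jaw":1,"dx":0,"dy":0,"dz":0,"wx":0,"wy":0,"wz":0}]'
python3 - <<'E'
from h import *
s,im=grab("wrist","w5");go((654.7,73.6,110),88.6)
s2,im2=grab("top","top5")
H=hsv(im);h,S,V=[H[...,i] for i in range(3)]
k=max(comps((h>100)&(h<125)&(S>150)&(V>60)&(np.arange(480)[:,None]<345),300),key=cv2.contourArea);print(k.reshape(-1,2).mean(0).round(),*rect(plane("wrist",k.reshape(-1,2),s["eef_pos"][2]+11,s)))
H=hsv(im2);h,S,V=[H[...,i] for i in range(3)]
for k in comps((h>100)&(h<125)&(S>150)&(V>60),60): print("top",k.reshape(-1,2).mean(0).round(),*rect(plane("top",k.reshape(-1,2),s["eef_pos"][2]+11)))
E
```

```text
time: 18.95
eef_pos: [655.8, 76.4, 107.6]
ee_rot: [-2.24, -2.202, 0.001]
force: [-0.1, 0.1, -1.1]
gripper_width: 35.7
finger_force: 30.0
t19.0 pos [655.9  76.4 107.7] yaw 89.0 F [-0.6  0.5 -1.5] w 35.6 ff 30.0
  turn [-0.0003 -0.0001  0.0024] shift [-0.028  -0.011  -0.0227]
[323. 290.] [655.2  91.5] [44.7 35.2] 89.0
top [309. 311.] [439.7  -1.9] [52.  12.8] -85.9
top [438. 147.] [ 743.6 -247.7] [75.8 75. ] -1.2
```

```bash
python3 -m pendant '[{"jaw":1,"dx":-0.04,"dy":-0.03,"dz":0.2,"wx":0,"wy":0,"wz":0.002},{"jaw":1,"dx":0,"dy":0,"dz":0.25,"wx":0,"wy":0,"wz":0},{"jaw":1,"dx":0,"dy":0,"dz":0.2,"wx":0,"wy":0,"wz":0},{"jaw":1,"dx":0,"dy":0,"dz":0.1,"wx":0,"wy":0,"wz":0},{"jaw":1,"dx":0,"dy":0,"dz":0.05,"wx":0,"wy":0,"wz":0}]' |grep -E "pos|^force"
python3 -m pendant '[{"jaw":1,"dx":0,"dy":0,"dz":0.02,"wx":0,"wy":0,"wz":0},{"jaw":1,"dx":0,"dy":0,"dz":0,"wx":0,"wy":0,"wz":0},{"jaw":1,"dx":0,"dy":0,"dz":0,"wx":0,"wy":0,"wz":0}]' |grep -E "pos|^force"
python3 -m pendant '[{"jaw":1,"dx":0,"dy":0,"dz":0.01,"wx":0,"wy":0,"wz":0},{"jaw":1,"dx":0,"dy":0,"dz":0,"wx":0,"wy":0,"wz":0}]' |grep -E "pos|^force"
```

```text
eef_pos: [652.7, 71.6, 26.7]
force: [0.8, 0.1, -2.0]
eef_pos: [654.6, 71.0, 27.1]
force: [0.1, 0.1, -1.1]
eef_pos: [654.1, 70.9, 25.5]
force: [0.3, 0.2, -1.3]
```

```bash
python3 -m pendant '[{"jaw":1,"dx":0,"dy":0,"dz":0.01,"wx":0,"wy":0,"wz":0},{"jaw":1,"dx":0,"dy":0,"dz":0,"wx":0,"wy":0,"wz":0}]' |grep -E "pos|^force"
python3 -m pendant '[{"jaw":1,"dx":0,"dy":0,"dz":0.01,"wx":0,"wy":0,"wz":0},{"jaw":1,"dx":0,"dy":0,"dz":0,"wx":0,"wy":0,"wz":0}]' |grep -E "pos|^force"
```

```text
eef_pos: [653.6, 70.8, 23.9]
force: [-0.6, 0.4, -2.0]
eef_pos: [653.7, 70.8, 23.8]
force: [-2.7, -0.5, 5.4]
```

Contact. Release, then hover over white at yaw 176.

```bash
python3 -m pendant '[{"jaw":-0.2,"dx":0,"dy":0,"dz":0,"wx":0,"wy":0,"wz":0},{"jaw":-0.2,"dx":0,"dy":0,"dz":0,"wx":0,"wy":0,"wz":0},{"jaw":-0.2,"dx":0,"dy":0,"dz":0,"wx":0,"wy":0,"wz":0}]' |grep -E "width"
python3 -m pendant '[{"jaw":-0.2,"dx":0,"dy":0,"dz":-0.2,"wx":0,"wy":0,"wz":0},{"jaw":-0.2,"dx":0,"dy":0,"dz":-0.4,"wx":0,"wy":0,"wz":0},{"jaw":-0.2,"dx":0,"dy":0,"dz":-0.4,"wx":0,"wy":0,"wz":0},{"jaw":-0.2,"dx":0,"dy":0,"dz":-0.4,"wx":0,"wy":0,"wz":0},{"jaw":-0.2,"dx":0,"dy":0,"dz":-0.3,"wx":0,"wy":0,"wz":0}]' >/dev/null
python3 -m pendant '[{"jaw":-0.2,"dx":0,"dy":0,"dz":0,"wx":0,"wy":0,"wz":-0.0466},{"jaw":-0.2,"dx":0,"dy":0,"dz":0,"wx":0,"wy":0,"wz":-0.0466},{"jaw":-0.2,"dx":0,"dy":0,"dz":0,"wx":0,"wy":0,"wz":-0.0466},{"jaw":-0.2,"dx":0,"dy":0,"dz":0,"wx":0,"wy":0,"wz":-0.0466},{"jaw":-0.2,"dx":0,"dy":0,"dz":0,"wx":0,"wy":0,"wz":-0.0466}]' >/dev/null
python3 -m pendant '[{"jaw":-0.2,"dx":0,"dy":0,"dz":0,"wx":0,"wy":0,"wz":-0.0466},{"jaw":-0.2,"dx":0,"dy":0,"dz":0,"wx":0,"wy":0,"wz":-0.0466},{"jaw":-0.2,"dx":0,"dy":0,"dz":0,"wx":0,"wy":0,"wz":-0.0466},{"jaw":-0.2,"dx":0,"dy":0,"dz":0,"wx":0,"wy":0,"wz":-0.0466},{"jaw":-0.2,"dx":0,"dy":0,"dz":0,"wx":0,"wy":0,"wz":-0.0466}]'
python3 - <<'E'
from h import *
go((573.5,384.5,195),176)
s,im=grab("top","top6");specs("top",s,im,34);specs("top",s,im,29)
E
```

```text
gripper_width: 52.5
time: 22.25
eef_pos: [653.7, 70.9, 192.6]
ee_rot: [-0.197, -3.135, 0.0]
force: [-0.3, -0.9, 0.3]
gripper_width: 52.9
finger_force: 0.0
t22.2 pos [653.7  70.9 192.6] yaw 172.8 F [-0.3 -0.9  0.3] w 52.9 ff 0.0
  turn [-0.     -0.0001 -0.0178] shift [ 1.0186  3.0727 -0.0237]
orange [334. 203.] [649.9 -55.4] [58.1 36.2] 89.3
orange [374. 134.] [ 789.2 -135.9] [59.1 34.9] -31.6
orange [334. 203.] [650.4 -55.6] [58.4 36.4] 89.3
orange [374. 134.] [ 790.3 -136.4] [59.3 35.1] -31.6
```

```bash
python3 -m pendant '[{"jaw":-0.2,"dx":0,"dy":0,"dz":0,"wx":0,"wy":0,"wz":-0.018},{"jaw":-0.2,"dx":0.145,"dy":0.439,"dz":0,"wx":0,"wy":0,"wz":0},{"jaw":-0.2,"dx":0.145,"dy":0.439,"dz":0,"wx":0,"wy":0,"wz":0},{"jaw":-0.2,"dx":0.145,"dy":0.439,"dz":0,"wx":0,"wy":0,"wz":0},{"jaw":-0.2,"dx":0.145,"dy":0.439,"dz":0,"wx":0,"wy":0,"wz":0}]' >/dev/null
python3 -m pendant '[{"jaw":-0.2,"dx":0.145,"dy":0.439,"dz":0,"wx":0,"wy":0,"wz":0},{"jaw":-0.2,"dx":0.145,"dy":0.439,"dz":0,"wx":0,"wy":0,"wz":0},{"jaw":-0.2,"dx":0.145,"dy":0.439,"dz":0,"wx":0,"wy":0,"wz":0},{"jaw":-0.2,"dx":0,"dy":0,"dz":0,"wx":0,"wy":0,"wz":0},{"jaw":-0.2,"dx":0,"dy":0,"dz":0,"wx":0,"wy":0,"wz":0}]'
python3 - <<'E'
from h import *
s,im=grab("wrist","w6");specs("wrist",s,im)
go((573.5,384.5,20),176)
s,im=grab("top","top7");specs("top",s,im,34)
E
```

```text
time: 23.3
eef_pos: [575.0, 386.0, 192.5]
ee_rot: [-0.117, -3.139, 0.001]
force: [0.4, -0.7, -0.2]
gripper_width: 53.2
finger_force: 0.0
white [323. 216.] [573.3 385.3] [58.  34.7] -4.2
t23.4 pos [575.4 384.8 192.5] yaw 175.7 F [-0.6 -0.5 -1.1] w 53.0 ff 0.0
  turn [-0.0003 -0.0001 -0.0019] shift [ 0.0186 -0.004   1.7248]
orange [227. 370.] [320.2 161.2] [59.4 35.1] -30.4
orange [334. 203.] [650.8 -55.4] [58.2 34.2] 89.3
orange [233. 134.] [793.  148.3] [59.  35.4] 53.1
orange [374. 134.] [ 789.3 -135.9] [58.8 34.9] -31.6
blue [272. 202.] [654.3  70.8] [58.2 34.2] 89.3
```

View pics/w6.png

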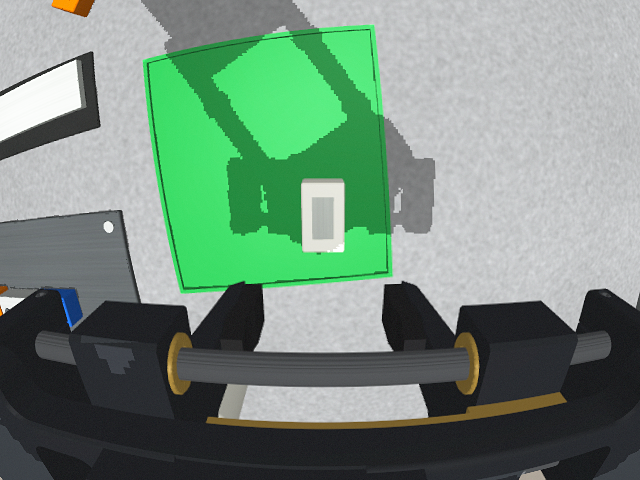

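The wrist view shows white at (323,216), centred between the fingers. Blue stands in the row at (654,71), about 3 mm proud. Picking white with a slowing descent.

```bash
python3 -m pendant '[{"jaw":-0.2,"dx":0.02,"dy":0,"dz":0.4,"wx":0,"wy":0,"wz":-0.001},{"jaw":-0.2,"dx":0,"dy":0,"dz":0.4,"wx":0,"wy":0,"wz":0},{"jaw":-0.2,"dx":0,"dy":0,"dz":0.4,"wx":0,"wy":0,"wz":0},{"jaw":-0.2,"dx":0,"dy":0,"dz":0.25,"wx":0,"wy":0,"wz":0},{"jaw":-0.2,"dx":0,"dy":0,"dz":0.12,"wx":0,"wy":0,"wz":0}]' |grep -E "pos|force"
python3 -m pendant '[{"jaw":-0.2,"dx":0,"dy":0,"dz":0.08,"wx":0,"wy":0,"wz":0},{"jaw":-0.2,"dx":0,"dy":0,"dz":0.05,"wx":0,"wy":0,"wz":0},{"jaw":-0.2,"dx":0,"dy":0,"dz":0.025,"wx":0,"wy":0,"wz":0},{"jaw":-0.2,"dx":0,"dy":0,"dz":0,"wx":0,"wy":0,"wz":0}]' |grep -E "pos|force"
python3 -m pendant '[{"jaw":1,"dx":0,"dy":0,"dz":0,"wx":0,"wy":0,"wz":0},{"jaw":1,"dx":0,"dy":0,"dz":0,"wx":0,"wy":0,"wz":0},{"jaw":1,"dx":0,"dy":0,"dz":0,"wx":0,"wy":0,"wz":0},{"jaw":1,"dx":0,"dy":0,"dz":0,"wx":0,"wy":0,"wz":0},{"jaw":1,"dx":0,"dy":0,"dz":0,"wx":0,"wy":0,"wz":0}]'
python3 -m pendant '[{"jaw":1,"dx":0,"dy":0,"dz":-0.2,"wx":0,"wy":0,"wz":0},{"jaw":1,"dx":0,"dy":0,"dz":-0.35,"wx":0,"wy":0,"wz":0},{"jaw":1,"dx":0,"dy":0,"dz":-0.35,"wx":0,"wy":0,"wz":0.02},{"jaw":1,"dx":0,"dy":0,"dz":0,"wx":0,"wy":0,"wz":0.046},{"jaw":1,"dx":0,"dy":0,"dz":0,"wx":0,"wy":0,"wz":0.046}]' |grep -E "pos|force|width"
python3 -m pendant '[{"jaw":1,"dx":0,"dy":0,"dz":0,"wx":0,"wy":0,"wz":0.046},{"jaw":1,"dx":0,"dy":0,"dz":0,"wx":0,"wy":0,"wz":0.046},{"jaw":1,"dx":0,"dy":0,"dz":0,"wx":0,"wy":0,"wz":0.046},{"jaw":1,"dx":0,"dy":0,"dz":0,"wx":0,"wy":0,"wz":0.046},{"jaw":1,"dx":0,"dy":0,"dz":0,"wx":0,"wy":0,"wz":0.046}]' |grep -E "pos|force|width"
python3 - <<'E'
from h import *
go((655.8,139.6,110),88.6)
E
```

```text
eef_pos: [572.3, 381.8, 32.3]
force: [-0.2, -0.8, 0.5]
finger_force: 0.0
eef_pos: [574.4, 385.4, 21.6]
force: [0.3, 0.2, -0.1]
finger_force: 0.0
time: 24.8
eef_pos: [574.0, 385.5, 21.3]
ee_rot: [0.113, 3.139, 0.001]
force: [-1.7, -0.1, 4.0]
gripper_width: 35.7
finger_force: 30.0
eef_pos: [574.4, 385.6, 112.2]
force: [-0.1, 0.1, -1.5]
gripper_width: 35.8
finger_force: 30.0
eef_pos: [573.0, 384.7, 109.5]
force: [-0.2, 0.1, -0.5]
gripper_width: 35.8
finger_force: 30.0
t25.8 pos [573.  384.7 109.5] yaw 114.0 F [-0.2  0.1 -0.5] w 35.8 ff 30.0
  turn [-0.0004  0.0002  0.141 ] shift [-2.4304  0.8872 -0.005 ]
```

```bash
python3 -m pendant '[{"jaw":1,"dx":0,"dy":0,"dz":0,"wx":0,"wy":0,"wz":0.047},{"jaw":1,"dx":0,"dy":0,"dz":0,"wx":0,"wy":0,"wz":0.047},{"jaw":1,"dx":0,"dy":0,"dz":0,"wx":0,"wy":0,"wz":0.047},{"jaw":1,"dx":-0.4,"dy":0.146,"dz":0,"wx":0,"wy":0,"wz":0},{"jaw":1,"dx":-0.4,"dy":0.146,"dz":0,"wx":0,"wy":0,"wz":0}]' >/dev/null
python3 -m pendant '[{"jaw":1,"dx":-0.4,"dy":0.146,"dz":0,"wx":0,"wy":0,"wz":0},{"jaw":1,"dx":-0.4,"dy":0.146,"dz":0,"wx":0,"wy":0,"wz":0},{"jaw":1,"dx":-0.4,"dy":0.146,"dz":0,"wx":0,"wy":0,"wz":0},{"jaw":1,"dx":-0.3,"dy":0.11,"dz":0,"wx":0,"wy":0,"wz":0},{"jaw":1,"dx":-0.13,"dy":0.047,"dz":0,"wx":0,"wy":0,"wz":0}]' >/dev/null
python3 -m pendant '[{"jaw":1,"dx":0,"dy":0,"dz":0,"wx":0,"wy":0,"wz":0},{"jaw":1,"dx":0,"dy":0,"dz":0,"wx":0,"wy":0,"wz":0},{"jaw":1,"dx":0,"dy":0,"dz":0,"wx":0,"wy":0,"wz":0}]' >/dev/null
python3 - <<'E'
from h import *
go((654.5,139.6,32),88.6)
s2,im2=grab("top","top8");specs("top",s2,im2,34);specs("top",s2,im2,s2["eef_pos"][2]+9)
E
```

```text
t27.1 pos [657.1 142.1 110.2] yaw 89.0 F [-0.5  0.3 -1.7] w 35.8 ff 30.0
  turn [-0.0002 -0.0001  0.0023] shift [-0.0255 -0.0252  0.7815]
orange [334. 203.] [649.8 -55.4] [58.1 36.2] 89.3
orange [373. 134.] [ 789.1 -135.8] [59.1 34.9] -31.6
blue [272. 202.] [654.3  70.8] [58.2 34.2] 89.3
orange [334. 203.] [640.2 -52.1] [54.1 33.8] 89.3
orange [373. 134.] [ 770. -127.] [55.1 32.5] -31.6
blue [272. 202.] [644.4  65.5] [54.2 31.9] 89.3
```

```bash
python3 -m pendant '[{"jaw":1,"dx":-0.03,"dy":-0.013,"dz":0.2,"wx":0,"wy":0,"wz":0.002},{"jaw":1,"dx":0,"dy":0,"dz":0.25,"wx":0,"wy":0,"wz":0},{"jaw":1,"dx":0,"dy":0,"dz":0.2,"wx":0,"wy":0,"wz":0},{"jaw":1,"dx":0,"dy":0,"dz":0.1,"wx":0,"wy":0,"wz":0},{"jaw":1,"dx":0,"dy":0,"dz":0.04,"wx":0,"wy":0,"wz":0}]' |grep -E "pos|^force"
python3 -m pendant '[{"jaw":1,"dx":0,"dy":0,"dz":0.02,"wx":0,"wy":0,"wz":0},{"jaw":1,"dx":0,"dy":0,"dz":0,"wx":0,"wy":0,"wz":0},{"jaw":1,"dx":0,"dy":0,"dz":0,"wx":0,"wy":0,"wz":0}]' |grep -E "pos|^force"
python3 -m pendant '[{"jaw":1,"dx":0,"dy":0,"dz":0.012,"wx":0,"wy":0,"wz":0},{"jaw":1,"dx":0,"dy":0,"dz":0,"wx":0,"wy":0,"wz":0}]' |grep -E "pos|^force"
```

```text
eef_pos: [655.2, 138.4, 30.0]
force: [0.2, 0.3, -0.8]
eef_pos: [657.3, 137.8, 30.6]
force: [-0.1, -0.6, -0.3]
eef_pos: [656.7, 137.5, 28.8]
force: [-0.0, 0.7, -1.0]
```

```bash
python3 -m pendant '[{"jaw":1,"dx":0,"dy":0,"dz":0.012,"wx":0,"wy":0,"wz":0},{"jaw":1,"dx":0,"dy":0,"dz":0,"wx":0,"wy":0,"wz":0}]' |grep -E "pos|^force"
python3 -m pendant '[{"jaw":1,"dx":0,"dy":0,"dz":0.01,"wx":0,"wy":0,"wz":0},{"jaw":1,"dx":0,"dy":0,"dz":0,"wx":0,"wy":0,"wz":0}]' |grep -E "pos|^force"
```

```text
eef_pos: [656.3, 137.4, 26.9]
force: [0.0, -0.3, -0.2]
eef_pos: [656.5, 137.5, 26.3]
force: [-0.0, 0.3, 2.7]
```

```bash
python3 -m pendant '[{"jaw":-0.2,"dx":0,"dy":0,"dz":0,"wx":0,"wy":0,"wz":0},{"jaw":-0.2,"dx":0,"dy":0,"dz":0,"wx":0,"wy":0,"wz":0},{"jaw":-0.2,"dx":0,"dy":0,"dz":0,"wx":0,"wy":0,"wz":0}]' |grep -E "width"
python3 -m pendant '[{"jaw":-0.2,"dx":0,"dy":0,"dz":-0.2,"wx":0,"wy":0,"wz":0},{"jaw":-0.2,"dx":0,"dy":0,"dz":-0.4,"wx":0,"wy":0,"wz":0},{"jaw":-0.2,"dx":0,"dy":0,"dz":-0.4,"wx":0,"wy":0,"wz":0},{"jaw":-0.2,"dx":0,"dy":0,"dz":-0.4,"wx":0,"wy":0,"wz":0},{"jaw":-0.2,"dx":0,"dy":0,"dz":-0.4,"wx":0,"wy":0,"wz":-0.03}]'
python3 - <<'E'
from h import *
s,im=grab("top","top9");H=hsv(im);h,S,V=[H[...,i] for i in range(3)]
specs("top",s,im,34)
for k in comps((h>100)&(h<125)&(S>150)&(V>60),60):print(k.reshape(-1,2).mean(0),*rect(plane("top",k.reshape(-1,2),66)))
for k in comps((V<75),1500): print("mat",*rect(plane("top",k.reshape(-1,2),4)))
for k in comps((S<40)&(V>190),100): print("white",*rect(plane("top",k.reshape(-1,2),14)))
go((430,1,200),94.1)
E
```

```text
gripper_width: 52.9
time: 29.35
eef_pos: [656.1, 137.5, 207.5]
ee_rot: [-2.141, -2.299, 0.0]
force: [0.7, 0.1, 0.7]
gripper_width: 52.5
finger_force: 0.0
orange [334. 203.] [649.8 -55.4] [58.1 36.2] 89.3
orange [373. 134.] [ 789.1 -135.8] [59.1 34.9] -31.6
blue [272. 201.] [654.3  70.8] [58.2 34.2] 89.3
[308.15942029 311.26086957] [4.364e+02 2.000e-01] [58.1 13.4] -85.9
[272.         201.40449438] [650.6  68.8] [56.7 33.3] 89.3
[438.22123894 147.19469027] [ 753.8 -259.1] [79.1 78.5] 43.8
mat [ 582.8 -383.8] [235.   64.5] 82.8
mat [518.8 104.1] [766.7 430.2] 29.7
white [438.4 -43.1] [232.4  46.7] -86.1
white [ 523.6 -258.6] [56.6 18.2] -0.7
white [653.1 -56.2] [34.6 18.4] 89.3
white [658.7  72. ] [34.7 14.3] 89.3
white [660.    7.9] [57.1 34.8] 89.3
white [ 795.6 -138.4] [34.9 16.7] -30.9
white [961.5 601. ] [58.  18.9] 89.3
white [961.8 450.1] [160.9  18.9] 89.3
white [962.4 327.5] [72.5 18.9] 89.3
white [961.1  47.9] [86.7 18.9] 89.3
white [961.6 -89.4] [175.4  18.9] 89.3
white [ 961.5 -270.9] [175.5  18.9] 89.3
white [ 961.4 -453.3] [177.4  18.9] 89.3
white [ 961.5 -622.6] [132.4  18.9] 89.3
white [1002.2 -379.3] [48.6 26.9] -1.5
white [1006.   326.3] [85.1 33.5] 32.1
white [1038.5  584.5] [78.3 68.4] 0.7
white [1022.7 -619.4] [145.8  90.8] 89.3
white [1026.8 -453.4] [177.4  86.6] 89.3
white [1024.8 -271.2] [177.9  95. ] 89.3
white [1025.9  -89.2] [177.9  97.2] 89.3
white [1026.6   47.3] [99.5 86.9] -0.4
white [1029.4  457. ] [177.4 103.5] 89.3
t29.4 pos [660.2 138.2 216.4] yaw 94.4 F [1.7 1.  4.1] w 53.4 ff 0.0
  turn [ 0.0039 -0.0004  0.0016] shift [-1.2036 -2.394   0.1642]
```

```bash
python3 -m pendant '[{"jaw":-0.2,"dx":-0.2,"dy":-0.388,"dz":0,"wx":0.001,"wy":0,"wz":0},{"jaw":-0.2,"dx":-0.2,"dy":-0.388,"dz":0,"wx":0,"wy":0,"wz":0},{"jaw":-0.2,"dx":-0.2,"dy":-0.388,"dz":0,"wx":0,"wy":0,"wz":0},{"jaw":-0.2,"dx":-0.2,"dy":-0.388,"dz":0,"wx":0,"wy":0,"wz":0},{"jaw":-0.2,"dx":-0.2,"dy":-0.388,"dz":0,"wx":0,"wy":0,"wz":0}]' >/dev/null
python3 -m pendant '[{"jaw":-0.2,"dx":-0.2,"dy":-0.388,"dz":0,"wx":0,"wy":0,"wz":0},{"jaw":-0.2,"dx":0,"dy":0,"dz":0.2,"wx":0,"wy":0,"wz":0},{"jaw":-0.2,"dx":0,"dy":0,"dz":0,"wx":0,"wy":0,"wz":0},{"jaw":-0.2,"dx":0,"dy":0,"dz":0,"wx":0,"wy":0,"wz":0},{"jaw":-0.2,"dx":0,"dy":0,"dz":0,"wx":0,"wy":0,"wz":0}]' >/dev/null
python3 - <<'E'
from h import *
im=cv2.imread("pics/top0.png")[:,:,::-1].copy();V=hsv(im)[...,2];S=hsv(im)[...,1]
for n,m,z in(("mat",V<75,4),("bar",(S<40)&(V>190),14)):
    for k in comps(m,1500):
        R_=rect(plane("top",k.reshape(-1,2),z))
        if R_[1][0]>300:print(n,*R_)
s,im=grab("wrist","w7");H=hsv(im);h,S,V=[H[...,i] for i in range(3)]
for k in comps((h>100)&(h<125)&(S>150)&(V>60),300):
    q=k.reshape(-1,2);print("rib",q.mean(0).round(),*rect(plane("wrist",q,66,s)))
for k in comps((S<30)&(V>215),2000):
    q=k.reshape(-1,2);print("bar",q.mean(0).round(),*rect(plane("wrist",q[q[:,1]<280],14,s)))
go((436.4,0.3,45),94)
s2,im2=grab("top","top10")
H=hsv(im2);V=H[...,2];S=H[...,1]
for k in comps((S<45)&(V>125)&(np.indices(V.shape)[0]>165)&(np.indices(V.shape)[0]<225)&(np.indices(V.shape)[1]>220)&(np.indices(V.shape)[1]<385),60):print("w",k.reshape(-1,2).mean(0).round(),*rect(plane("top",k.reshape(-1,2),34)))
specs("top",s2,im2,34)
E
```

```text
mat [439.6   2.7] [339.8  78.8] -87.7
rib [323. 227.] [432.5   4.9] [65.5 12.7] -85.6
rib [563. 165.] [619.8  71.8] [52.7 45.4] 88.7
bar [327. 296.] [435.5 -36.4] [48.8 40.4] 4.0
bar [326.  78.] [424.8 115.9] [86.9 49.4] -86.5
t30.4 pos [433.5   1.9 187.3] yaw 94.0 F [-0.4 -1.   0.2] w 52.8 ff 0.0
  turn [-0.0007  0.      0.    ] shift [-0.0184  0.0275  1.4232]
w [334. 202.] [650.8 -55.4] [34.1 18.1] 89.3
w [272. 201.] [655.3  70.8] [34.1 16.1] 89.3
w [239. 200.] [658.1 135.9] [56.3 36.3] 89.3
w [303. 200.] [657.6   7.6] [56.2 38.3] 89.3
orange [227. 370.] [320.4 161. ] [58.8 35.1] -30.3
orange [334. 203.] [649.9 -55.4] [58.1 36.2] 89.1
orange [233. 134.] [793.  148.3] [59.2 35.3] 53.6
orange [374. 134.] [ 789.3 -135.9] [58.8 34.9] -31.6
blue [272. 202.] [654.3  70.8] [58.2 34.2] 89.3
```

View pics/w7.png

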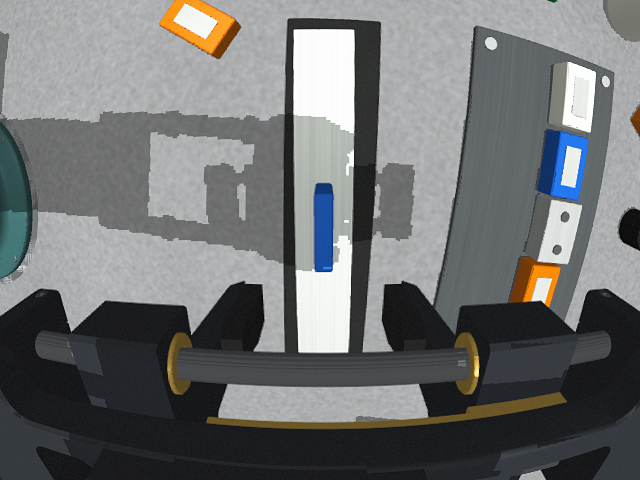

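The wrist view shows the rib at (323,227), centred between the fingers, and the row at the right: white, blue, reference, orange. Gripping the rib.

```bash
python3 -m pendant '[{"jaw":-0.2,"dx":0,"dy":0,"dz":0.35,"wx":0,"wy":0,"wz":0},{"jaw":-0.2,"dx":0,"dy":0,"dz":0.4,"wx":0,"wy":0,"wz":0},{"jaw":-0.2,"dx":0,"dy":0,"dz":0.3,"wx":0,"wy":0,"wz":0},{"jaw":-0.2,"dx":0,"dy":0,"dz":0.2,"wx":0,"wy":0,"wz":0},{"jaw":-0.2,"dx":0,"dy":0,"dz":0.1,"wx":0,"wy":0,"wz":0}]' |grep -E "pos|force"
python3 -m pendant '[{"jaw":-0.2,"dx":0,"dy":0,"dz":0.05,"wx":0,"wy":0,"wz":0},{"jaw":-0.2,"dx":0,"dy":0,"dz":0.01,"wx":0,"wy":0,"wz":0},{"jaw":1,"dx":0,"dy":0,"dz":0,"wx":0,"wy":0,"wz":0},{"jaw":1,"dx":0,"dy":0,"dz":0,"wx":0,"wy":0,"wz":0},{"jaw":1,"dx":0,"dy":0,"dz":0,"wx":0,"wy":0,"wz":0}]' |grep -E "pos|force"
python3 -m pendant '[{"jaw":1,"dx":0,"dy":0,"dz":0,"wx":0,"wy":0,"wz":0},{"jaw":1,"dx":0,"dy":0,"dz":0,"wx":0,"wy":0,"wz":0},{"jaw":1,"dx":0,"dy":0,"dz":0,"wx":0,"wy":0,"wz":0},{"jaw":1,"dx":0,"dy":0,"dz":0,"wx":0,"wy":0,"wz":0}]'
```

```text
eef_pos: [431.1, 2.0, 49.7]
force: [-0.2, -0.1, -0.1]
finger_force: 0.0
eef_pos: [432.8, 1.6, 46.5]
force: [-0.4, 0.5, -0.0]
finger_force: 0.0
time: 31.9
eef_pos: [432.6, 1.6, 46.1]
ee_rot: [-2.142, -2.296, 0.002]
force: [0.2, 0.3, 2.1]
gripper_width: 13.9
finger_force: 30.0
```

```bash
python3 -m pendant '[{"jaw":1,"dx":0,"dy":0,"dz":-0.1,"wx":0,"wy":0,"wz":0},{"jaw":1,"dx":0,"dy":0,"dz":-0.2,"wx":0,"wy":0,"wz":0},{"jaw":1,"dx":0,"dy":0,"dz":-0.1,"wx":0,"wy":0,"wz":0},{"jaw":1,"dx":0,"dy":0,"dz":0,"wx":0,"wy":0,"wz":0.015},{"jaw":1,"dx":0,"dy":0,"dz":0,"wx":0,"wy":0,"wz":0.015}]' |grep -E "pos|force|width"
python3 - <<'E'
from h import *
go((592.9,21.1,86),88.6)
E
```

```text
eef_pos: [431.8, 1.6, 86.0]
force: [0.2, 0.9, -5.3]
gripper_width: 13.7
finger_force: 30.0
t32.4 pos [431.8   1.6  86. ] yaw 88.5 F [ 0.2  0.9 -5.3] w 13.7 ff 30.0
  turn [-0.001   0.0001 -0.0008] shift [ 2.3400e-01  1.6053e+00 -2.0000e-04]
```

```bash
python3 -m pendant '[{"jaw":1,"dx":0.03,"dy":0.2,"dz":0,"wx":0,"wy":0,"wz":0},{"jaw":1,"dx":0.05,"dy":0.35,"dz":0,"wx":0,"wy":0,"wz":0},{"jaw":1,"dx":0.05,"dy":0.35,"dz":0,"wx":0,"wy":0,"wz":0},{"jaw":1,"dx":0.05,"dy":0.35,"dz":0,"wx":0,"wy":0,"wz":0},{"jaw":1,"dx":0.05,"dy":0.25,"dz":0,"wx":0,"wy":0,"wz":0}]' |grep -E "pos|force|width"
python3 -m pendant '[{"jaw":1,"dx":0,"dy":0.1,"dz":0,"wx":0,"wy":0,"wz":0},{"jaw":1,"dx":0,"dy":0,"dz":0,"wx":0,"wy":0,"wz":0},{"jaw":1,"dx":0,"dy":0,"dz":0.1,"wx":0,"wy":0,"wz":0},{"jaw":1,"dx":0,"dy":0,"dz":0.1,"wx":0,"wy":0,"wz":0},{"jaw":1,"dx":0,"dy":0,"dz":0,"wx":0,"wy":0,"wz":0}]' |grep -E "pos|force|width"
python3 - <<'E'
from h import *
go((592.9,21.1,50),88.6)
s,im=grab("top","top11");s1,im1=grab("wrist","w8")
cv2.imwrite("pics/c5.png",cv2.hconcat([cv2.resize(im1[:,:,::-1],(400,300)),cv2.resize(im[:,:,::-1][160:280,210:400],(400,252)).copy() if 0 else cv2.resize(im[:,:,::-1][140:282,205:394],(400,300))]))
E
```

```text
eef_pos: [584.4, 21.0, 85.0]
force: [-0.4, 0.4, -3.2]
gripper_width: 13.9
finger_force: 30.0
eef_pos: [589.1, 20.5, 62.4]
force: [-0.5, -0.2, -3.9]
gripper_width: 14.1
finger_force: 30.0
t33.4 pos [589.1  20.5  62.4] yaw 88.6 F [-0.5 -0.2 -3.9] w 14.1 ff 30.0
  turn [-0.0028  0.0001 -0.0002] shift [0.0071 0.0382 0.1236]
```

View pics/c5.png

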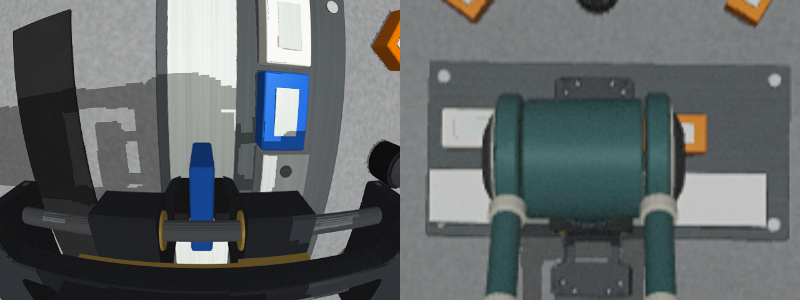

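The left view shows the bar held in front of the row, with a clear gap to white and blue. The right view shows its ends at (460,197) and (725,200), parallel to the plate. Lowering onto the plate.

```bash
python3 -m pendant '[{"jaw":1,"dx":0,"dy":0,"dz":0.06,"wx":-0.002,"wy":0,"wz":0},{"jaw":1,"dx":0,"dy":0,"dz":0.04,"wx":0,"wy":0,"wz":0},{"jaw":1,"dx":0,"dy":0,"dz":0,"wx":0,"wy":0,"wz":0},{"jaw":1,"dx":0,"dy":0,"dz":0,"wx":0,"wy":0,"wz":0}]' |grep -E "pos|force"
python3 -m pendant '[{"jaw":1,"dx":0,"dy":0,"dz":0.01,"wx":0,"wy":0,"wz":0},{"jaw":1,"dx":0,"dy":0,"dz":0,"wx":0,"wy":0,"wz":0}]' |grep -E "pos|^force"
python3 -m pendant '[{"jaw":1,"dx":0,"dy":0,"dz":0.008,"wx":0,"wy":0,"wz":0},{"jaw":1,"dx":0,"dy":0,"dz":0,"wx":0,"wy":0,"wz":0}]' |grep -E "pos|^force"
python3 - <<'E'
from h import *
go((592.9,21.1,50),88.6)
E
```

```text
eef_pos: [592.5, 20.6, 55.0]
force: [1.1, -0.3, -4.4]
finger_force: 30.0
eef_pos: [592.7, 20.6, 54.2]
force: [0.5, -0.3, -4.3]
eef_pos: [592.6, 20.6, 53.3]
force: [0.2, 0.4, -4.8]
t34.3 pos [592.6  20.6  53.3] yaw 88.6 F [ 0.2  0.4 -4.8] w 13.8 ff 30.0
  turn [ 0.001   0.0001 -0.0001] shift [0.0049 0.0033 0.033 ]
```

```bash
python3 -m pendant '[{"jaw":1,"dx":0,"dy":0,"dz":0.015,"wx":0.001,"wy":0,"wz":0},{"jaw":1,"dx":0,"dy":0,"dz":0,"wx":0,"wy":0,"wz":0},{"jaw":1,"dx":0,"dy":0,"dz":0,"wx":0,"wy":0,"wz":0}]' |grep -E "pos|^force"
python3 -m pendant '[{"jaw":1,"dx":0,"dy":0,"dz":0.008,"wx":0,"wy":0,"wz":0},{"jaw":1,"dx":0,"dy":0,"dz":0,"wx":0,"wy":0,"wz":0}]' |grep -E "pos|^force"
python3 -m pendant '[{"jaw":1,"dx":0,"dy":0,"dz":0.006,"wx":0,"wy":0,"wz":0},{"jaw":1,"dx":0,"dy":0,"dz":0,"wx":0,"wy":0,"wz":0}]' |grep -E "pos|^force"
```

```text
eef_pos: [592.5, 20.6, 51.7]
force: [-0.1, 0.1, -4.0]
eef_pos: [592.5, 20.6, 50.9]
force: [1.3, -0.1, -4.2]
eef_pos: [592.5, 20.6, 50.3]
force: [-0.2, -0.3, -4.7]
```

```bash
python3 -m pendant '[{"jaw":1,"dx":0,"dy":0,"dz":0.006,"wx":0,"wy":0,"wz":0},{"jaw":1,"dx":0,"dy":0,"dz":0,"wx":0,"wy":0,"wz":0}]' |grep -E "pos|^force"
python3 -m pendant '[{"jaw":1,"dx":0,"dy":0,"dz":0.006,"wx":0,"wy":0,"wz":0},{"jaw":1,"dx":0,"dy":0,"dz":0,"wx":0,"wy":0,"wz":0}]' |grep -E "pos|^force"
```

```text
eef_pos: [592.6, 20.6, 50.1]
force: [-0.6, -0.1, -2.7]
eef_pos: [592.6, 20.6, 50.1]
force: [-4.1, -0.9, 4.9]
```

```bash
python3 -m pendant '[{"jaw":1,"dx":0,"dy":0.03,"dz":0,"wx":0,"wy":0,"wz":0},{"jaw":1,"dx":0,"dy":0.04,"dz":0,"wx":0,"wy":0,"wz":0},{"jaw":1,"dx":0,"dy":0.04,"dz":0,"wx":0,"wy":0,"wz":0},{"jaw":1,"dx":0,"dy":0.03,"dz":0,"wx":0,"wy":0,"wz":0},{"jaw":1,"dx":0,"dy":0,"dz":0,"wx":0,"wy":0,"wz":0}]' |grep -E "pos|force"
python3 -c "
from h import *
s=monitor.read_state();print(s['force'].round(1),s['moment'].round(2));go((612.9,20.9,50),88.6)"
python3 -m pendant '[{"jaw":1,"dx":0,"dy":0.015,"dz":0,"wx":0,"wy":0,"wz":0},{"jaw":1,"dx":0,"dy":0.015,"dz":0,"wx":0,"wy":0,"wz":0},{"jaw":1,"dx":0,"dy":0,"dz":0,"wx":0,"wy":0,"wz":0}]' |grep -E "pos|^force"
python3 -c "
from h import *
s=monitor.read_state();print(s['force'].round(1),s['moment'].round(2));go((612.9,20.9,50),88.6)"
```

```text
eef_pos: [607.0, 20.3, 50.1]
force: [-2.8, -0.7, 6.5]
finger_force: 30.0
[-2.8 -0.7  6.5] [0.02 0.55 0.02]
t35.9 pos [607.   20.3  50.1] yaw 88.6 F [-2.8 -0.7  6.5] w 13.8 ff 30.0
  turn [ 0.0002  0.0001 -0.0002] shift [0.0075 0.0589 0.001 ]
eef_pos: [609.1, 20.2, 50.1]
force: [-5.9, 0.1, 7.3]
[-5.9  0.1  7.3] [-0.01  0.91 -0.08]
t36.2 pos [609.1  20.2  50.1] yaw 88.6 F [-5.9  0.1  7.3] w 14.0 ff 30.0
  turn [-0.0004  0.0001 -0.0002] shift [0.0075 0.038  0.0007]
```

```bash
for i in 1 2 ; do :; done
python3 -m pendant '[{"jaw":1,"dx":0,"dy":0.012,"dz":0,"wx":0,"wy":0,"wz":0},{"jaw":1,"dx":0,"dy":0,"dz":0,"wx":0,"wy":0,"wz":0}]' |grep -E "pos|^force"
python3 -c "
from h import *
s=monitor.read_state();print(s['moment'].round(2))"
python3 -m pendant '[{"jaw":1,"dx":0,"dy":0.01,"dz":0,"wx":0,"wy":0,"wz":0},{"jaw":1,"dx":0,"dy":0,"dz":0,"wx":0,"wy":0,"wz":0}]' |grep -E "pos|^force"
python3 -c "
from h import *
s=monitor.read_state();print(s['moment'].round(2))"
python3 -m pendant '[{"jaw":1,"dx":0,"dy":0.008,"dz":0,"wx":0,"wy":0,"wz":0},{"jaw":1,"dx":0,"dy":0,"dz":0,"wx":0,"wy":0,"wz":0}]' |grep -E "pos|^force"
python3 -c "
from h import *
s=monitor.read_state();print(s['moment'].round(2))"
```

```text
eef_pos: [609.8, 20.2, 50.1]
force: [-7.4, 1.3, 8.9]
[0.01 1.1  0.01]
eef_pos: [610.4, 20.2, 50.1]
force: [-9.4, -0.8, 9.4]
[-0.09  1.22 -0.05]
eef_pos: [611.0, 20.2, 50.1]
force: [-8.6, -0.1, 10.7]
[-0.02  1.32  0.  ]
```

```bash
python3 -m pendant '[{"jaw":1,"dx":0,"dy":0.01,"dz":-0.001,"wx":0,"wy":0,"wz":0},{"jaw":1,"dx":0,"dy":0,"dz":0,"wx":0,"wy":0,"wz":0}]' |grep -E "pos|^force"
python3 -c "
from h import *
s=monitor.read_state();print(s['moment'].round(2))"
python3 -m pendant '[{"jaw":1,"dx":0,"dy":0.01,"dz":-0.001,"wx":0,"wy":0,"wz":0},{"jaw":1,"dx":0,"dy":0,"dz":0,"wx":0,"wy":0,"wz":0}]' |grep -E "pos|^force"
python3 -c "
from h import *
s=monitor.read_state();print(s['moment'].round(2))"
python3 -m pendant '[{"jaw":1,"dx":0,"dy":0.008,"dz":0,"wx":0,"wy":0,"wz":0},{"jaw":1,"dx":0,"dy":0,"dz":0,"wx":0,"wy":0,"wz":0}]' |grep -E "pos|^force"
python3 -c "
from h import *
s=monitor.read_state();print(s['moment'].round(2))"
```

```text
eef_pos: [611.6, 20.2, 50.2]
force: [-9.9, -0.6, 11.7]
[ 0.01  1.54 -0.01]
eef_pos: [611.6, 20.2, 50.2]
force: [-13.0, 0.6, 13.8]
[-0.02  1.93  0.02]
eef_pos: [611.7, 20.2, 50.2]
force: [-14.6, -1.2, 15.6]
[-0.    2.28 -0.03]
```

```bash
python3 -m pendant '[{"jaw":1,"dx":0,"dy":0.008,"dz":-0.003,"wx":0,"wy":0,"wz":0},{"jaw":1,"dx":0,"dy":0,"dz":0,"wx":0,"wy":0,"wz":0},{"jaw":1,"dx":0,"dy":0,"dz":0,"wx":0,"wy":0,"wz":0},{"jaw":1,"dx":0,"dy":0,"dz":0,"wx":0,"wy":0,"wz":0},{"jaw":1,"dx":0,"dy":0,"dz":0,"wx":0,"wy":0,"wz":0}]' |grep -E "pos|force|rot"
python3 -m pendant '[{"jaw":1,"dx":0,"dy":0,"dz":0,"wx":0,"wy":0,"wz":0},{"jaw":1,"dx":0,"dy":0,"dz":0,"wx":0,"wy":0,"wz":0},{"jaw":1,"dx":0,"dy":0,"dz":0,"wx":0,"wy":0,"wz":0},{"jaw":1,"dx":0,"dy":0,"dz":0,"wx":0,"wy":0,"wz":0},{"jaw":1,"dx":0,"dy":0,"dz":0,"wx":0,"wy":0,"wz":0}]' |grep -E "pos|force|rot"
python3 - <<'E'
from h import *
s,im=grab("wrist","w9");print(s["moment"].round(2))
s1,im1=grab("scene","scene9")
go((612.9,20.9,50),88.6)
cv2.imwrite("pics/c6.png",cv2.hconcat([cv2.resize(im[:,:,::-1][0:300,230:530],(400,400)),cv2.resize(im1[:,:,::-1][210:340,240:440],(400,260)).copy() if 0 else cv2.resize(im1[:,:,::-1][210:340,245:445],(400,400))]))
E
```

```text
eef_pos: [611.8, 20.2, 50.3]
ee_rot: [-2.244, -2.189, 0.011]
force: [-16.0, 0.2, 16.1]
finger_force: 30.0
eef_pos: [611.8, 20.2, 50.2]
ee_rot: [-2.244, -2.189, 0.011]
force: [-15.9, -0.4, 16.2]
finger_force: 30.0
[ 0.01  2.44 -0.02]
t38.5 pos [611.8  20.2  50.2] yaw 88.6 F [-15.9   0.1  15.9] w 13.9 ff 30.0
  turn [-0.003   0.0001 -0.0001] shift [0.0074 0.0111 0.0023]
```

View pics/c6.png

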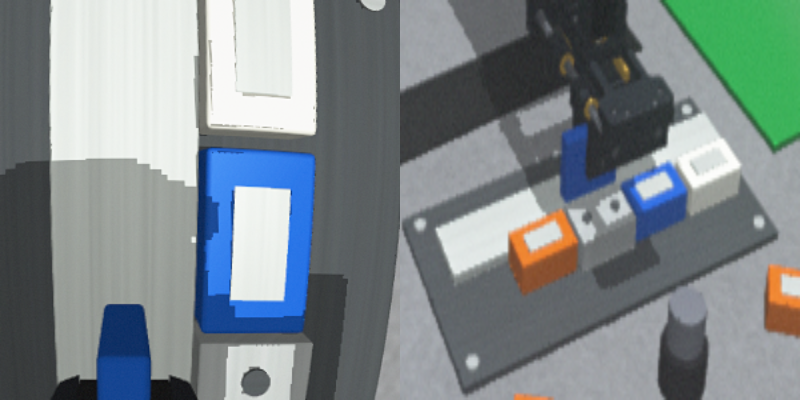

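The bar's edge lies against white and blue in the left view, and the scene view shows it lying in front of all four blocks. I'll ease the down-press so the bar sits flat, hold, then check.

```bash
python3 -m pendant '[{"jaw":1,"dx":0,"dy":0,"dz":-0.005,"wx":-0.0015,"wy":0,"wz":0},{"jaw":1,"dx":0,"dy":0,"dz":0,"wx":0,"wy":0,"wz":0},{"jaw":1,"dx":0,"dy":0,"dz":0,"wx":0,"wy":0,"wz":0},{"jaw":1,"dx":0,"dy":0,"dz":0,"wx":0,"wy":0,"wz":0},{"jaw":1,"dx":0,"dy":0,"dz":0,"wx":0,"wy":0,"wz":0}]' |grep -E "pos|force|rot"
python3 -c "
from h import *
s=monitor.read_state();print(s['moment'].round(2));go((612.9,20.9,50),88.6)"
```

```text
eef_pos: [611.7, 20.2, 50.2]
ee_rot: [-2.246, -2.191, 0.006]
force: [-15.1, 0.2, 13.4]
finger_force: 30.0
[0.   2.41 0.01]
t39.0 pos [611.7  20.2  50.2] yaw 88.6 F [-15.1   0.2  13.4] w 13.6 ff 30.0
  turn [-0.0016  0.0001 -0.0001] shift [0.0074 0.0122 0.0018]
```

```bash
python3 -m pendant '[{"jaw":1,"dx":0,"dy":0,"dz":-0.004,"wx":-0.0015,"wy":0,"wz":0},{"jaw":1,"dx":0,"dy":0,"dz":0,"wx":0,"wy":0,"wz":0},{"jaw":1,"dx":0,"dy":0,"dz":0,"wx":0,"wy":0,"wz":0},{"jaw":1,"dx":0,"dy":0,"dz":0,"wx":0,"wy":0,"wz":0},{"jaw":1,"dx":0,"dy":0,"dz":0,"wx":0,"wy":0,"wz":0}]' |grep -E "pos|force|rot"
python3 -m pendant '[{"jaw":1,"dx":0,"dy":0,"dz":0,"wx":0,"wy":0,"wz":0},{"jaw":1,"dx":0,"dy":0,"dz":0,"wx":0,"wy":0,"wz":0},{"jaw":1,"dx":0,"dy":0,"dz":0,"wx":0,"wy":0,"wz":0},{"jaw":1,"dx":0,"dy":0,"dz":0,"wx":0,"wy":0,"wz":0},{"jaw":1,"dx":0,"dy":0,"dz":0,"wx":0,"wy":0,"wz":0}]' |grep -E "pos|force|rot"
python3 -m pendant '[{"jaw":1,"dx":0,"dy":-0.02,"dz":0,"wx":0,"wy":0,"wz":0},{"jaw":1,"dx":0,"dy":-0.03,"dz":0,"wx":0,"wy":0,"wz":0},{"jaw":1,"dx":0,"dy":-0.05,"dz":0,"wx":0,"wy":0,"wz":0},{"jaw":1,"dx":0,"dy":-0.1,"dz":0,"wx":0,"wy":0,"wz":0},{"jaw":1,"dx":0,"dy":0,"dz":0,"wx":0,"wy":0,"wz":0}]' |grep -E "pos|force|width"
python3 - <<'E'
from h import *
s,im=grab("wrist","w10");cv2.imwrite("pics/c7.png",cv2.resize(im[:,:,::-1][0:330,300:600],None,fx=1.7,fy=1.7))
go((592,20.2,110),88.6)
E
```

```text
eef_pos: [611.5, 20.2, 50.1]
ee_rot: [-2.249, -2.194, 0.001]
force: [-13.6, 1.0, 11.3]
finger_force: 30.0
eef_pos: [611.6, 20.2, 50.1]
ee_rot: [-2.249, -2.194, 0.001]
force: [-13.9, -0.4, 10.4]
finger_force: 30.0
eef_pos: [595.1, 20.6, 50.3]
force: [0.3, 0.4, -1.3]
gripper_width: 13.8
finger_force: 30.0
t40.5 pos [595.1  20.6  50.2] yaw 88.6 F [-1.4  0.1 -2.3] w 14.0 ff 30.0
  turn [ 0.0026  0.0001 -0.0001] shift [-0.0044 -0.0312 -0.5976]
```

View pics/c7.png

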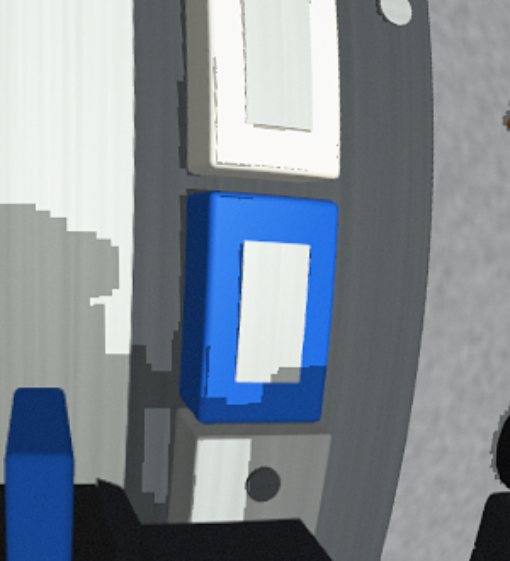

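The wrist view shows white and blue standing with their front faces in line with the reference block, and the bar drawn back. Returning the bar to its mat.

```bash
python3 -m pendant '[{"jaw":1,"dx":0,"dy":-0.05,"dz":-0.1,"wx":0,"wy":0,"wz":0},{"jaw":1,"dx":0,"dy":-0.1,"dz":-0.2,"wx":0,"wy":0,"wz":0},{"jaw":1,"dx":0,"dy":-0.1,"dz":-0.1,"wx":0,"wy":0,"wz":0},{"jaw":1,"dx":0,"dy":-0.1,"dz":0,"wx":0,"wy":0,"wz":-0.01},{"jaw":1,"dx":0,"dy":0,"dz":0,"wx":0,"wy":0,"wz":-0.01}]' |grep -E "pos|force|width"
python3 -c "
from h import *
go((437,4,60),92.3)"
```

```text
eef_pos: [559.2, 21.5, 90.6]
force: [0.0, 0.3, -4.5]
gripper_width: 13.5
finger_force: 30.0
t41.0 pos [559.2  21.5  90.6] yaw 92.2 F [ 0.   0.3 -4.5] w 13.5 ff 30.0
  turn [ 0.0028  0.0003 -0.0003] shift [-0.1261 -1.2278  0.3063]
```

```bash
python3 -m pendant '[{"jaw":1,"dx":-0.03,"dy":-0.25,"dz":0,"wx":0.002,"wy":0,"wz":0},{"jaw":1,"dx":-0.04,"dy":-0.4,"dz":0,"wx":0,"wy":0,"wz":0},{"jaw":1,"dx":-0.03,"dy":-0.3,"dz":0,"wx":0,"wy":0,"wz":0},{"jaw":1,"dx":-0.02,"dy":-0.2,"dz":0,"wx":0,"wy":0,"wz":0},{"jaw":1,"dx":0,"dy":-0.07,"dz":0,"wx":0,"wy":0,"wz":0}]' |grep -E "pos|force|width"
python3 -m pendant '[{"jaw":1,"dx":0,"dy":0,"dz":0.1,"wx":0,"wy":0,"wz":0},{"jaw":1,"dx":0,"dy":0,"dz":0.1,"wx":0,"wy":0,"wz":0},{"jaw":1,"dx":0,"dy":0,"dz":0.08,"wx":0,"wy":0,"wz":0},{"jaw":1,"dx":0,"dy":0,"dz":0.02,"wx":0,"wy":0,"wz":0},{"jaw":1,"dx":0,"dy":0,"dz":0,"wx":0,"wy":0,"wz":0}]' |grep -E "pos|force|width"
python3 - <<'E'
from h import *
go((437,4,46),92.3)
s,im=grab("top","top12");s1,im1=grab("wrist","w11")
cv2.imwrite("pics/c8.png",cv2.hconcat([cv2.resize(im1[:,:,::-1],(400,300)),cv2.resize(im[:,:,::-1][180:342,205:421],(400,300))]))
specs("top",s,im,34)
E
```

```text
eef_pos: [436.3, 4.7, 89.1]
force: [-0.1, -0.2, -3.7]
gripper_width: 14.0
finger_force: 30.0
eef_pos: [439.3, 4.9, 58.6]
force: [-0.2, -0.8, -5.0]
gripper_width: 13.8
finger_force: 30.0
t42.0 pos [439.3   4.9  58.6] yaw 92.2 F [-0.2 -0.8 -5. ] w 13.8 ff 30.0
  turn [ 0.0004  0.0002 -0.0007] shift [-0.0079 -0.023   0.126 ]
orange [227. 370.] [320.4 161.1] [58.8 35.1] -30.4
orange [334. 201.] [653.8 -55.4] [58.1 36.2] 89.1
orange [233. 134.] [793.  148.3] [59.1 35.3] 53.6
orange [374. 134.] [ 789.3 -135.9] [58.8 34.9] -31.6
blue [273. 200.] [656.3  67.8] [56.2 34.2] 89.3
```

View pics/c8.png

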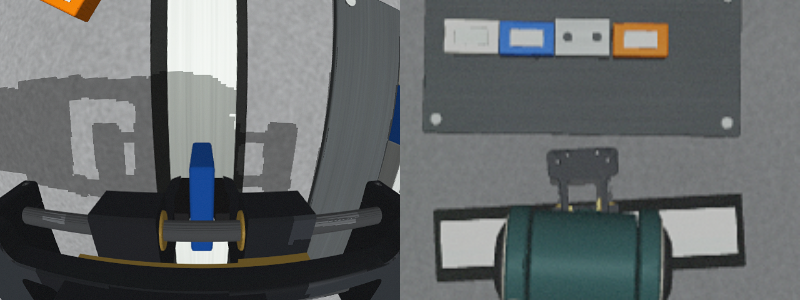

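The right view shows the bar centred over the mat with even dark margins, and white, blue, reference and orange in line. Setting it down.

```bash
python3 -m pendant '[{"jaw":1,"dx":0,"dy":-0.01,"dz":0.06,"wx":0,"wy":0,"wz":0},{"jaw":1,"dx":0,"dy":0,"dz":0.04,"wx":0,"wy":0,"wz":0},{"jaw":1,"dx":0,"dy":0,"dz":0.01,"wx":0,"wy":0,"wz":0},{"jaw":1,"dx":0,"dy":0,"dz":0,"wx":0,"wy":0,"wz":0}]' |grep -E "pos|^force|width"
python3 -m pendant '[{"jaw":1,"dx":0,"dy":0,"dz":0.01,"wx":0,"wy":0,"wz":0},{"jaw":1,"dx":0,"dy":0,"dz":0,"wx":0,"wy":0,"wz":0}]' |grep -E "pos|^force"
python3 -m pendant '[{"jaw":1,"dx":0,"dy":0,"dz":0.007,"wx":0,"wy":0,"wz":0},{"jaw":1,"dx":0,"dy":0,"dz":0,"wx":0,"wy":0,"wz":0}]' |grep -E "pos|^force"
```

```text
eef_pos: [438.1, 4.8, 48.2]
force: [0.6, 0.9, -4.0]
gripper_width: 14.0
eef_pos: [438.5, 4.7, 47.6]
force: [-0.9, -0.2, -4.3]
eef_pos: [438.5, 4.7, 46.9]
force: [1.3, -0.0, -4.6]
```

```bash
python3 -m pendant '[{"jaw":1,"dx":0,"dy":0,"dz":0.007,"wx":0,"wy":0,"wz":0},{"jaw":1,"dx":0,"dy":0,"dz":0,"wx":0,"wy":0,"wz":0}]' |grep -E "pos|^force"
python3 -m pendant '[{"jaw":1,"dx":0,"dy":0,"dz":0.006,"wx":0,"wy":0,"wz":0},{"jaw":1,"dx":0,"dy":0,"dz":0,"wx":0,"wy":0,"wz":0}]' |grep -E "pos|^force"
```

```text
eef_pos: [438.6, 4.7, 46.2]
force: [-0.7, -0.2, -4.2]
eef_pos: [438.7, 4.7, 46.1]
force: [-1.7, 0.9, 1.4]
```

```bash
python3 -m pendant '[{"jaw":-0.2,"dx":0,"dy":0,"dz":0,"wx":0,"wy":0,"wz":0},{"jaw":-0.2,"dx":0,"dy":0,"dz":0,"wx":0,"wy":0,"wz":0},{"jaw":-0.2,"dx":0,"dy":0,"dz":0,"wx":0,"wy":0,"wz":0},{"jaw":-0.2,"dx":0,"dy":0,"dz":0,"wx":0,"wy":0,"wz":0},{"jaw":-0.2,"dx":0,"dy":0,"dz":0,"wx":0,"wy":0,"wz":0}]' |grep -E "width"
python3 -m pendant '[{"jaw":-0.2,"dx":0,"dy":0,"dz":-0.15,"wx":0,"wy":0,"wz":0},{"jaw":-0.2,"dx":0,"dy":0,"dz":-0.4,"wx":0,"wy":0,"wz":0},{"jaw":-0.2,"dx":0,"dy":0,"dz":-0.4,"wx":0,"wy":0,"wz":0},{"jaw":-0.2,"dx":0,"dy":0,"dz":-0.4,"wx":0,"wy":0,"wz":0},{"jaw":-0.2,"dx":0,"dy":0,"dz":-0.4,"wx":0,"wy":0,"wz":0}]' |grep -E "pos|^force"
python3 -m pendant '[{"jaw":-0.2,"dx":-0.4,"dy":0,"dz":0,"wx":0,"wy":0,"wz":0},{"jaw":-0.2,"dx":-0.4,"dy":0,"dz":0,"wx":0,"wy":0,"wz":0},{"jaw":-0.2,"dx":-0.4,"dy":0,"dz":0,"wx":0,"wy":0,"wz":0},{"jaw":-0.2,"dx":-0.4,"dy":0,"dz":0,"wx":0,"wy":0,"wz":0},{"jaw":-0.2,"dx":-0.4,"dy":0,"dz":0,"wx":0,"wy":0,"wz":0}]' >/dev/null
python3 -m pendant '[{"jaw":-0.2,"dx":-0.2,"dy":0,"dz":0,"wx":0,"wy":0,"wz":0},{"jaw":-0.2,"dx":0,"dy":0,"dz":0,"wx":0,"wy":0,"wz":0},{"jaw":-0.2,"dx":0,"dy":0,"dz":0,"wx":0,"wy":0,"wz":0}]' |grep -E "pos|^force"
python3 - <<'E'
from h import *
s,im=grab("top","top13");s1,im1=grab("scene","scene13")
specs("top",s,im,34)
H=hsv(im);S,V=H[...,1],H[...,2];I=np.indices(V.shape)
roi=(I[0]>165)&(I[0]<235)&(I[1]>222)&(I[1]<380)
for k in comps((V>125)&roi,60):print("blk",k.reshape(-1,2).mean(0).round(1),*rect(plane("top",k.reshape(-1,2),34)))
g=V.astype(float)
# front (bottom) edge sub-pixel per column between plate and block
for c in range(226,352,6):
    col=g[200:226,c]; d=np.diff(col); j=np.argmin(d); print(c,200+j,end="; ")
for k in comps(V<75,1500):
    R_=rect(plane("top",k.reshape(-1,2),4))
    if R_[1][0]>300:print("\nmat",*R_)
for k in comps((V>140)&(I[0]>280)&(I[0]<335)&(I[1]>220)&(I[1]<395),1000):
    print("bar",*rect(plane("top",k.reshape(-1,2),14)))
a=cv2.resize(im[:,:,::-1][120:345,205:415],None,fx=2.6,fy=2.6,interpolation=2)
cv2.imwrite("pics/c9.png",a)
E
```

```text
gripper_width: 51.2
eef_pos: [437.5, 4.9, 222.1]
force: [0.3, -0.6, -0.1]
eef_pos: [446.0, -214.9, 220.4]
force: [-0.9, -0.0, 0.2]
orange [227. 370.] [320.4 161. ] [58.9 35.1] -30.4
orange [334. 201.] [653.8 -55.4] [58.1 36.2] 89.1
orange [233. 134.] [793.  148.3] [59.  35.5] 53.2
orange [374. 134.] [ 789.3 -135.9] [58.8 35. ] -31.6
blue [273. 200.] [656.3  67.8] [56.2 34.2] 89.3
blk [334.5 201. ] [653.9 -55.5] [58.2 36.2] 89.3
blk [303.  199.5] [657.6   7.6] [56.2 38.3] 89.3
blk [258.  199.6] [658.8  97.9] [117.4  37.1] 87.8
blk [289.5 167.2] [723.6  33. ] [120.6   4.1] 89.3
226 200; 232 207; 238 208; 244 208; 250 208; 256 208; 262 208; 268 209; 274 209; 280 208; 286 208; 292 209; 298 209; 304 209; 310 209; 316 209; 322 209; 328 209; 334 209; 340 210; 346 210; 
mat [438.2   2.2] [339.8  80.7] -87.6

mat [ 392.5 -357.6] [313.8 288.2] -5.0
bar [440.4   4.8] [315.   50.4] -87.9
```

View pics/c9.png

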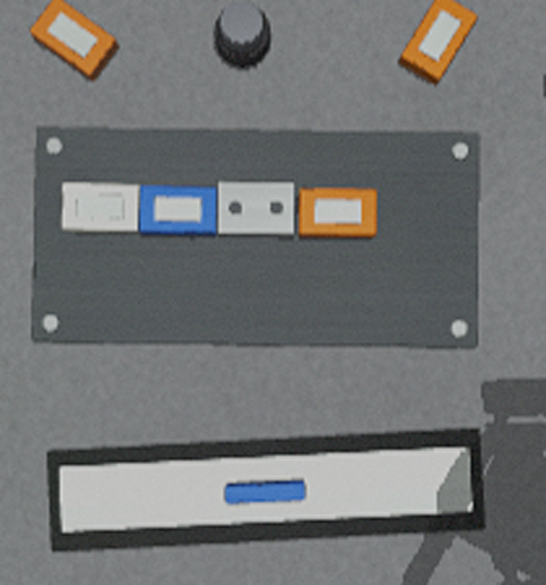

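The crop shows white, blue, reference and orange in one row and the bar inside the mat's border. White and blue now stand closer together than when I placed them. I've also viewed more pictures than allowed, so I'll use numbers only from here and measure the front edges at sub-pixel level.

```bash
cat > edge.py <<'E'
from h import *
O=np.array([637.6,8.0]);ex=np.array([.9997,-.0244]);ey=np.array([.0244,.9997])
def fronts(z=33):
    im=np.mean([grab("top")[1].astype(float) for _ in range(4)],0)
    # stage-frame sampling: profile along stage x for each y, at block-top height
    def prof(y):
        xs=np.arange(-20,60,0.5);P=O+xs[:,None]*ex+y*ey
        uv=project("top",np.c_[P,np.full(len(xs),z)]).astype(np.float32)
        v=cv2.remap(im.astype(np.float32),uv[:,0][None],uv[:,1][None],cv2.INTER_LINEAR)[0]
        return xs,v
    out=[]
    for y in range(-100,166,4):
        xs,v=prof(y); bg=v[:20].mean(0); d=np.linalg.norm(v-bg,axis=1)
        inner=np.median(d[(xs>4)&(xs<8)])
        if inner<25: continue
        i=np.where(d>inner/2)[0][0]; xf=xs[i-1]+.5*(inner/2-d[i-1])/(d[i]-d[i-1])
        j=np.where(d>inner/2)[0][-1]
        out.append((y,xf,xs[j]))
    return np.array(out)
if __name__=="__main__":
    e=fronts();print(" ".join("%d:%.1f/%.1f"%tuple(a) for a in e))
    for n,a,b in(("orange",-90,-40),("ref",-26,26),("blue",36,84),("white",96,148)):
        q=e[(e[:,0]>=a)&(e[:,0]<=b)]
        if len(q)>3:f=np.polyfit(q[:,0],q[:,1],1);print(n,"front %.2f"%q[:,1].mean(),"slope deg %.2f"%np.degrees(f[0]))
E
python3 edge.py
```

```text
-92:0.6/35.0 -88:-2.3/35.5 -84:-2.1/35.5 -80:-2.2/35.5 -76:-2.1/36.0 -72:-2.3/36.0 -68:-2.4/36.0 -64:-2.6/36.0 -60:-2.4/36.0 -56:-2.4/36.0 -52:-2.5/36.0 -48:-2.7/36.0 -44:-2.7/35.0 -40:-2.5/35.0 -36:-2.6/35.5 -28:0.8/39.5 -24:0.8/40.0 -20:0.8/40.0 -16:0.8/39.5 -12:0.7/39.5 -8:0.7/39.5 -4:0.7/39.5 0:0.7/39.5 4:0.6/39.5 8:0.5/39.5 12:0.4/39.5 16:0.4/39.5 20:0.4/39.5 24:0.4/39.5 28:0.3/39.5 32:-2.5/35.0 36:-2.4/35.0 40:-2.1/35.0 44:-2.2/35.5 48:-3.7/35.5 52:-2.5/35.5 56:-2.4/35.5 60:-2.4/35.5 64:-2.3/35.5 68:-2.4/36.0 72:-2.4/36.0 76:-2.4/36.5 80:-2.8/36.5 84:-2.4/36.0 88:-2.2/36.0 92:1.2/36.5 96:1.3/36.5 100:1.3/36.5 104:1.2/37.0 108:1.2/37.0 112:1.1/37.0 116:1.0/37.0 120:1.1/37.5 124:1.1/37.0 128:1.1/37.5 132:1.1/38.0 136:1.7/38.0 140:1.7/38.0 144:1.9/38.0 148:2.0/37.5
orange front -2.41 slope deg -0.62
ref front 0.61 slope deg -0.60
blue front -2.50 slope deg 0.03
white front 1.34 slope deg 0.76
```

White may be turned by about 1°, but the top view is too coarse to say. I'll look closer with the wrist camera from above the row.

```bash
python3 -c "
from h import *
go((662,-10,190),88.6)"
```

```text
t45.5 pos [ 446.3 -214.   220.8] yaw 92.3 F [ 0.5 -0.  -0.1] w 53.0 ff 0.0
  turn [0.001  0.0002 0.0203] shift [2.0922 2.1062 0.308 ]
```

```bash
python3 -m pendant '[{"jaw":-0.2,"dx":0,"dy":0,"dz":0,"wx":0.001,"wy":0,"wz":0.0203},{"jaw":-0.2,"dx":0.3,"dy":0.3,"dz":0,"wx":0,"wy":0,"wz":0},{"jaw":-0.2,"dx":0.3,"dy":0.3,"dz":0,"wx":0,"wy":0,"wz":0},{"jaw":-0.2,"dx":0.3,"dy":0.3,"dz":0,"wx":0,"wy":0,"wz":0},{"jaw":-0.2,"dx":0.3,"dy":0.3,"dz":0,"wx":0,"wy":0,"wz":0}]' >/dev/null
python3 -m pendant '[{"jaw":-0.2,"dx":0.3,"dy":0.3,"dz":0,"wx":0,"wy":0,"wz":0},{"jaw":-0.2,"dx":0.3,"dy":0.3,"dz":0,"wx":0,"wy":0,"wz":0},{"jaw":-0.2,"dx":0.3,"dy":0.3,"dz":0.15,"wx":0,"wy":0,"wz":0},{"jaw":-0.2,"dx":0,"dy":0,"dz":0.15,"wx":0,"wy":0,"wz":0},{"jaw":-0.2,"dx":0,"dy":0,"dz":0,"wx":0,"wy":0,"wz":0}]' >/dev/null
python3 -m pendant '[{"jaw":-0.2,"dx":0,"dy":0,"dz":0,"wx":0,"wy":0,"wz":0},{"jaw":-0.2,"dx":0,"dy":0,"dz":0,"wx":0,"wy":0,"wz":0},{"jaw":-0.2,"dx":0,"dy":0,"dz":0,"wx":0,"wy":0,"wz":0}]' |grep -E "pos|^force"
cat > wedge.py <<'E'
from h import *
O=np.array([637.6,8.0]);ex=np.array([.9997,-.0244]);ey=np.array([.0244,.9997])
st=[grab("wrist","we") for _ in range(4)]
s=dict(st[0][0]);
for k in("eef_pos","ee_rot"): s[k]=np.mean([a[0][k] for a in st],0) if k=="eef_pos" else st[-1][0][k]
im=np.mean([a[1].astype(float) for a in st],0).astype(np.float32)
z=34;rows=[];tex=[]
for y in np.arange(-40,172,3.):
    xs=np.arange(-25,65,.25);P=O+xs[:,None]*ex+y*ey
    uv=project("wrist",np.c_[P,np.full(len(xs),z)],s).astype(np.float32)
    v=cv2.remap(im,uv[:,0][None],uv[:,1][None],cv2.INTER_LINEAR)[0]
    d=np.linalg.norm(np.diff(cv2.blur(v,(1,3)),axis=0),axis=1)
    f=np.where((xs[:-1]>-8)&(xs[:-1]<10))[0];b=np.where((xs[:-1]>28)&(xs[:-1]<48))[0]
    pk=lambda w:(w[np.argmax(d[w])],d[w].max())
    i,di=pk(f);j,dj=pk(b);rows.append((y,xs[i],di,xs[j],dj,*v[np.argmin(abs(xs-6))]))
for a in rows: print("%d f%.1f(%d) b%.1f(%d) %d,%d,%d"%a,end=" | ")
E
python3 wedge.py
```

```text
eef_pos: [661.5, -11.5, 191.9]
force: [-0.5, 0.2, -0.7]
-40 f-2.0(37) b37.8(22) 211,109,13 | -37 f-2.0(34) b33.5(19) 211,108,15 | -34 f-1.8(36) b33.5(24) 210,107,13 | -31 f-1.0(14) b33.5(19) 148,75,10 | -28 f-1.8(24) b37.5(32) 167,170,165 | -25 f-2.2(28) b37.5(44) 173,177,174 | -22 f-2.2(39) b37.5(50) 173,177,174 | -19 f-2.2(46) b37.5(37) 173,177,174 | -16 f-2.2(48) b37.5(53) 174,178,175 | -13 f-2.0(47) b37.5(52) 174,178,175 | -10 f-2.0(50) b37.5(49) 174,178,175 | -7 f-2.0(46) b37.5(47) 174,179,176 | -4 f-2.0(36) b37.5(45) 175,180,177 | -1 f-1.8(33) b37.2(42) 176,180,176 | 2 f-1.8(28) b37.2(42) 175,180,177 | 5 f-2.5(25) b37.2(43) 177,181,179 | 8 f-2.5(29) b37.2(42) 176,180,178 | 11 f-2.2(36) b37.2(39) 177,181,177 | 14 f-2.2(43) b37.2(39) 178,181,179 | 17 f-2.2(47) b37.2(39) 177,180,178 | 20 f-2.2(44) b37.2(24) 177,181,178 | 23 f-2.2(40) b37.2(23) 177,182,180 | 26 f-2.0(35) b37.2(21) 177,182,179 | 29 f-2.0(34) b37.2(19) 180,184,181 | 32 f-2.0(18) b33.2(20) 29,80,162 | 35 f-2.0(17) b33.2(33) 38,98,196 | 38 f-2.0(17) b33.2(30) 39,100,197 | 41 f-2.0(17) b33.2(23) 38,98,196 | 44 f6.8(30) 
[... 832 characters left out ...]
b34.8(69) 255,255,255 | 116 f-0.8(40) b34.8(62) 255,255,255 | 119 f-0.8(45) b34.8(57) 255,255,255 | 122 f-0.8(55) b34.8(51) 255,255,255 | 125 f-0.8(70) b34.8(49) 255,255,255 | 128 f-0.8(70) b35.0(44) 255,255,255 | 131 f-0.8(78) b35.0(46) 255,255,255 | 134 f-0.8(78) b35.0(50) 255,255,255 | 137 f-0.8(66) b35.0(54) 255,255,255 | 140 f0.0(36) b35.0(64) 255,255,255 | 143 f0.0(44) b35.0(72) 255,255,255 | 146 f0.0(42) b35.0(73) 255,255,255 | 149 f0.0(67) b35.0(60) 255,255,255 | 152 f8.5(2) b28.8(1) 118,125,127 | 155 f8.5(2) b28.8(2) 120,128,128 | 158 f1.5(2) b46.0(2) 121,128,128 | 161 f-6.2(4) b28.2(0) 0,0,0 | 164 f-7.8(0) b28.2(0) 0,0,0 | 167 f-7.8(0) b28.2(0) 0,0,0 | 170 f-7.8(0) b28.2(0) 0,0,0 |
```

The wrist edges give white about 1.5 mm behind the reference front, and white and blue now touching. During the flush hold the yaw moment was near zero and the wrist view showed a gap between white and blue. So white was most likely knocked afterwards: its y went from 136 to 127 and it pushed blue against the block. I'll mend it by re-spacing both slightly proud, then truing again.

```bash
python3 -m pendant '[{"jaw":-0.2,"dx":0.3,"dy":-0.02,"dz":0.2,"wx":0,"wy":0,"wz":0},{"jaw":-0.2,"dx":0.4,"dy":0,"dz":0.2,"wx":0,"wy":0,"wz":0},{"jaw":-0.2,"dx":0.4,"dy":0,"dz":0.2,"wx":0,"wy":0,"wz":0},{"jaw":-0.2,"dx":0.3,"dy":0,"dz":0.2,"wx":0,"wy":0,"wz":0},{"jaw":-0.2,"dx":0,"dy":0,"dz":0.2,"wx":0,"wy":0,"wz":0}]' >/dev/null
python3 -m pendant '[{"jaw":-0.2,"dx":0,"dy":0,"dz":0,"wx":0,"wy":0,"wz":0},{"jaw":-0.2,"dx":0,"dy":0,"dz":0,"wx":0,"wy":0,"wz":0},{"jaw":-0.2,"dx":0,"dy":0,"dz":0,"wx":0,"wy":0,"wz":0}]' >/dev/null
python3 - <<'E'
from h import *
go((659.8,128,26),88.8)
E
```

```text
t47.8 pos [664.3 128.8  92.1] yaw 88.5 F [-0.7 -0.7  1. ] w 52.8 ff 0.0
  turn [ 0.0007  0.0001 -0.0019] shift [-0.0088 -0.0449  0.6608]
```

```bash
python3 -m pendant '[{"jaw":-0.2,"dx":-0.009,"dy":-0.045,"dz":0,"wx":0,"wy":0,"wz":-0.002},{"jaw":-0.2,"dx":0,"dy":0,"dz":0.2,"wx":0,"wy":0,"wz":0},{"jaw":-0.2,"dx":0,"dy":0,"dz":0.2,"wx":0,"wy":0,"wz":0},{"jaw":-0.2,"dx":0,"dy":0,"dz":0.14,"wx":0,"wy":0,"wz":0},{"jaw":-0.2,"dx":0,"dy":0,"dz":0.08,"wx":0,"wy":0,"wz":0}]' |grep -E "pos|^force"
python3 -m pendant '[{"jaw":-0.2,"dx":0,"dy":0,"dz":0.04,"wx":0,"wy":0,"wz":0},{"jaw":1,"dx":0,"dy":0,"dz":0,"wx":0,"wy":0,"wz":0},{"jaw":1,"dx":0,"dy":0,"dz":0,"wx":0,"wy":0,"wz":0},{"jaw":1,"dx":0,"dy":0,"dz":0,"wx":0,"wy":0,"wz":0},{"jaw":1,"dx":0,"dy":0,"dz":0,"wx":0,"wy":0,"wz":0}]' |grep -E "pos|force|width"
python3 -m pendant '[{"jaw":1,"dx":0,"dy":0,"dz":0,"wx":0,"wy":0,"wz":0},{"jaw":1,"dx":0,"dy":0,"dz":0,"wx":0,"wy":0,"wz":0},{"jaw":1,"dx":0,"dy":0,"dz":-0.04,"wx":0,"wy":0,"wz":0},{"jaw":1,"dx":0.04,"dy":-0.03,"dz":0,"wx":0,"wy":0,"wz":0},{"jaw":1,"dx":0.06,"dy":0,"dz":0,"wx":0,"wy":0,"wz":0}]' |grep -E "pos|force|width"
python3 -m pendant '[{"jaw":1,"dx":0,"dy":0,"dz":0,"wx":0,"wy":0,"wz":0},{"jaw":1,"dx":0,"dy":0,"dz":0,"wx":0,"wy":0,"wz":0}]' |grep -E "pos|force|width"
```

```text
eef_pos: [658.1, 128.0, 27.7]
force: [-0.8, -0.1, -0.2]
eef_pos: [659.4, 128.7, 25.4]
force: [1.2, 1.0, 2.2]
gripper_width: 35.8
finger_force: 30.0
eef_pos: [655.1, 138.7, 28.2]
force: [-0.7, 0.2, -1.4]
gripper_width: 35.8
finger_force: 30.0
eef_pos: [655.6, 139.0, 28.2]
force: [0.3, -1.0, -0.8]
gripper_width: 35.8
finger_force: 30.0
```

```bash
python3 -m pendant '[{"jaw":1,"dx":0,"dy":0,"dz":0.022,"wx":0,"wy":0,"wz":0},{"jaw":1,"dx":0,"dy":0,"dz":0,"wx":0,"wy":0,"wz":0},{"jaw":1,"dx":0,"dy":0,"dz":0.008,"wx":0,"wy":0,"wz":0},{"jaw":1,"dx":0,"dy":0,"dz":0,"wx":0,"wy":0,"wz":0}]' |grep -E "pos|^force"
python3 -m pendant '[{"jaw":1,"dx":0,"dy":0,"dz":0.008,"wx":0,"wy":0,"wz":0},{"jaw":1,"dx":0,"dy":0,"dz":0,"wx":0,"wy":0,"wz":0}]' |grep -E "pos|^force"
python3 -m pendant '[{"jaw":-0.2,"dx":0,"dy":0,"dz":0,"wx":0,"wy":0,"wz":0},{"jaw":-0.2,"dx":0,"dy":0,"dz":0,"wx":0,"wy":0,"wz":0},{"jaw":-0.2,"dx":0,"dy":0,"dz":0,"wx":0,"wy":0,"wz":0}]' |grep -E "pos|^force"
python3 -m pendant '[{"jaw":-0.2,"dx":0,"dy":0,"dz":-0.3,"wx":0,"wy":0,"wz":0},{"jaw":-0.2,"dx":-0.2,"dy":0,"dz":-0.3,"wx":0,"wy":0,"wz":0},{"jaw":-0.2,"dx":-0.3,"dy":0,"dz":0,"wx":0,"wy":0,"wz":0},{"jaw":-0.2,"dx":-0.2,"dy":0,"dz":0,"wx":0,"wy":0,"wz":0},{"jaw":-0.2,"dx":0,"dy":0,"dz":0,"wx":0,"wy":0,"wz":0}]' |grep -E "pos|^force"
python3 - <<'E'
from h import *
go((656.8,68.4,26),88.8)
E
```

```text
eef_pos: [655.9, 138.5, 25.4]
force: [0.1, -0.3, -0.6]
eef_pos: [656.0, 138.5, 25.4]
force: [-3.4, 0.1, 5.3]
eef_pos: [655.9, 138.7, 24.5]
force: [0.0, -0.3, 0.3]
eef_pos: [654.6, 66.5, 85.0]
force: [-0.6, 1.2, 0.4]
t50.9 pos [654.6  66.5  85. ] yaw 88.7 F [-0.6  1.2  0.4] w 52.8 ff 0.0
  turn [ 0.0001  0.0004 -0.0003] shift [0.019  0.0215 0.5895]
```

```bash
python3 -m pendant '[{"jaw":-0.2,"dx":0,"dy":0.01,"dz":0.1,"wx":0,"wy":0,"wz":0},{"jaw":-0.2,"dx":0,"dy":0,"dz":0.2,"wx":0,"wy":0,"wz":0},{"jaw":-0.2,"dx":0,"dy":0,"dz":0.15,"wx":0,"wy":0,"wz":0},{"jaw":-0.2,"dx":0,"dy":0,"dz":0.08,"wx":0,"wy":0,"wz":0},{"jaw":-0.2,"dx":0,"dy":0,"dz":0.05,"wx":0,"wy":0,"wz":0}]' |grep -E "pos|^force"
python3 -m pendant '[{"jaw":-0.2,"dx":0,"dy":0,"dz":0.01,"wx":0,"wy":0,"wz":0},{"jaw":1,"dx":0,"dy":0,"dz":0,"wx":0,"wy":0,"wz":0},{"jaw":1,"dx":0,"dy":0,"dz":0,"wx":0,"wy":0,"wz":0},{"jaw":1,"dx":0,"dy":0,"dz":0,"wx":0,"wy":0,"wz":0},{"jaw":1,"dx":0,"dy":0,"dz":0,"wx":0,"wy":0,"wz":0}]' |grep -E "pos|force|width"
python3 -m pendant '[{"jaw":1,"dx":0,"dy":0,"dz":0,"wx":0,"wy":0,"wz":0},{"jaw":1,"dx":0,"dy":0,"dz":0,"wx":0,"wy":0,"wz":0},{"jaw":1,"dx":0,"dy":0,"dz":-0.04,"wx":0,"wy":0,"wz":0},{"jaw":1,"dx":0.02,"dy":-0.02,"dz":0,"wx":0,"wy":0,"wz":0},{"jaw":1,"dx":0.02,"dy":0,"dz":0,"wx":0,"wy":0,"wz":0}]' |grep -E "pos|force|width"
python3 -m pendant '[{"jaw":1,"dx":0,"dy":0,"dz":0,"wx":0,"wy":0,"wz":0},{"jaw":1,"dx":0,"dy":0,"dz":0,"wx":0,"wy":0,"wz":0}]' |grep -E "pos|force|width"
```

```text
eef_pos: [654.4, 69.3, 24.8]
force: [-1.2, -0.0, 0.1]
eef_pos: [656.2, 68.7, 26.6]
force: [-0.2, 0.8, 1.2]
gripper_width: 35.8
finger_force: 30.0
eef_pos: [652.8, 72.7, 29.2]
force: [0.0, -0.6, -0.2]
gripper_width: 35.6
finger_force: 30.0
eef_pos: [653.2, 72.8, 29.3]
force: [0.1, 0.4, -0.9]
gripper_width: 35.7
finger_force: 30.0
```

```bash
python3 -m pendant '[{"jaw":1,"dx":0,"dy":0,"dz":0.022,"wx":0,"wy":0,"wz":0},{"jaw":1,"dx":0,"dy":0,"dz":0,"wx":0,"wy":0,"wz":0},{"jaw":1,"dx":0,"dy":0,"dz":0.008,"wx":0,"wy":0,"wz":0},{"jaw":1,"dx":0,"dy":0,"dz":0,"wx":0,"wy":0,"wz":0}]' |grep -E "pos|^force"
python3 -m pendant '[{"jaw":1,"dx":0,"dy":0,"dz":0.006,"wx":0,"wy":0,"wz":0},{"jaw":1,"dx":0,"dy":0,"dz":0,"wx":0,"wy":0,"wz":0}]' |grep -E "pos|^force"
python3 -m pendant '[{"jaw":-0.2,"dx":0,"dy":0,"dz":0,"wx":0,"wy":0,"wz":0},{"jaw":-0.2,"dx":0,"dy":0,"dz":0,"wx":0,"wy":0,"wz":0},{"jaw":-0.2,"dx":0,"dy":0,"dz":0,"wx":0,"wy":0,"wz":0}]' |grep -E "pos|^force"
python3 -m pendant '[{"jaw":-0.2,"dx":0,"dy":0,"dz":-0.3,"wx":0,"wy":0,"wz":0},{"jaw":-0.2,"dx":0,"dy":0,"dz":-0.4,"wx":0,"wy":0,"wz":0},{"jaw":-0.2,"dx":0,"dy":0,"dz":-0.4,"wx":0,"wy":0,"wz":-0.02},{"jaw":-0.2,"dx":0,"dy":-0.2,"dz":-0.1,"wx":0,"wy":0,"wz":0},{"jaw":-0.2,"dx":0,"dy":0,"dz":0,"wx":0,"wy":0,"wz":0}]' |grep -E "pos|^force"
python3 - <<'E'
from h import *
go((437,4,100),92.3)
E
```

```text
eef_pos: [653.6, 72.6, 26.7]
force: [0.3, -0.2, -1.4]
eef_pos: [653.7, 72.6, 26.6]
force: [-1.8, 0.0, 2.3]
eef_pos: [653.8, 72.7, 26.1]
force: [-0.1, -0.6, -0.5]
eef_pos: [634.2, 72.1, 149.2]
force: [0.1, -0.5, 0.3]
t54.0 pos [634.2  72.1 149.2] yaw 92.5 F [ 0.1 -0.5  0.3] w 52.9 ff 0.0
  turn [0.0014 0.0002 0.001 ] shift [-0.6012 -1.9975  0.4923]
```

```bash
python3 -m pendant '[{"jaw":-0.2,"dx":-0.12,"dy":-0.38,"dz":0,"wx":0,"wy":0,"wz":0.001},{"jaw":-0.2,"dx":-0.12,"dy":-0.43,"dz":0,"wx":0,"wy":0,"wz":0},{"jaw":-0.2,"dx":-0.12,"dy":-0.43,"dz":0,"wx":0,"wy":0,"wz":0},{"jaw":-0.2,"dx":-0.12,"dy":-0.43,"dz":0,"wx":0,"wy":0,"wz":0},{"jaw":-0.2,"dx":-0.11,"dy":-0.31,"dz":0,"wx":0,"wy":0,"wz":0}]' >/dev/null
python3 -m pendant '[{"jaw":-0.2,"dx":0,"dy":0,"dz":0,"wx":0,"wy":0,"wz":0},{"jaw":-0.2,"dx":0,"dy":0,"dz":0,"wx":0,"wy":0,"wz":0},{"jaw":-0.2,"dx":0,"dy":0,"dz":0,"wx":0,"wy":0,"wz":0}]' >/dev/null
python3 - <<'E'
from h import *
go((438.5,4.7,47),92.2)
s,im=grab("wrist");H=hsv(im);h,S,V=[H[...,i] for i in range(3)]
for k in comps((h>100)&(h<125)&(S>150)&(V>60),300):
    q=k.reshape(-1,2);print("rib",q.mean(0).round(),*rect(plane("wrist",q,66,s)))
E
python3 edge.py|tail -4
```

```text
t54.8 pos [439.4   5.  146.1] yaw 92.3 F [-0.1 -0.3 -0.2] w 53.0 ff 0.0
  turn [0.0003 0.0002 0.0005] shift [-0.0031 -0.0095  0.9915]
rib [322. 244.] [438.1   8.5] [66.2 13.2] -88.2
rib [582. 164.] [615.9  73.4] [51.6 46. ] 88.6
orange front -2.35 slope deg -0.40
ref front 0.62 slope deg -0.60
blue front -4.54 slope deg -0.66
white front -1.14 slope deg -0.63
```

All slopes now agree with the reference, and white and blue are about 2 mm proud. Gripping the bar again.

```bash
python3 -m pendant '[{"jaw":-0.2,"dx":0,"dy":-0.007,"dz":0.3,"wx":0,"wy":0,"wz":0},{"jaw":-0.2,"dx":0,"dy":0,"dz":0.3,"wx":0,"wy":0,"wz":0},{"jaw":-0.2,"dx":0,"dy":0,"dz":0.2,"wx":0,"wy":0,"wz":0},{"jaw":-0.2,"dx":0,"dy":0,"dz":0.12,"wx":0,"wy":0,"wz":0},{"jaw":-0.2,"dx":0,"dy":0,"dz":0.07,"wx":0,"wy":0,"wz":0}]' |grep -E "pos|force"
python3 -m pendant '[{"jaw":1,"dx":0,"dy":0,"dz":0,"wx":0,"wy":0,"wz":0},{"jaw":1,"dx":0,"dy":0,"dz":0,"wx":0,"wy":0,"wz":0},{"jaw":1,"dx":0,"dy":0,"dz":0,"wx":0,"wy":0,"wz":0},{"jaw":1,"dx":0,"dy":0,"dz":0,"wx":0,"wy":0,"wz":0},{"jaw":1,"dx":0,"dy":0,"dz":0,"wx":0,"wy":0,"wz":0}]' |grep -E "pos|force"
python3 -m pendant '[{"jaw":1,"dx":0,"dy":0,"dz":0,"wx":0,"wy":0,"wz":0},{"jaw":1,"dx":0,"dy":0,"dz":0,"wx":0,"wy":0,"wz":0},{"jaw":1,"dx":0,"dy":0,"dz":0,"wx":0,"wy":0,"wz":0}]'|grep -E "pos|force|width"
python3 -m pendant '[{"jaw":1,"dx":0,"dy":0,"dz":-0.1,"wx":0,"wy":0,"wz":0},{"jaw":1,"dx":0,"dy":0,"dz":-0.2,"wx":0,"wy":0,"wz":0},{"jaw":1,"dx":0,"dy":0,"dz":-0.1,"wx":0,"wy":0,"wz":0},{"jaw":1,"dx":0,"dy":0,"dz":0,"wx":0,"wy":0,"wz":0.01},{"jaw":1,"dx":0,"dy":0,"dz":0,"wx":0,"wy":0,"wz":0.01}]' |grep -E "pos|force|width"
python3 - <<'E'
from h import *
go((592.9,21.1,86),88.7)
E
```

```text
eef_pos: [437.2, 4.9, 46.1]
force: [0.1, -0.2, -0.0]
finger_force: 0.0
eef_pos: [438.1, 4.8, 47.8]
force: [1.7, 1.0, 2.2]
finger_force: 3.0
eef_pos: [438.3, 4.8, 47.8]
force: [1.3, 0.3, 3.3]
gripper_width: 13.7
finger_force: 30.0
eef_pos: [437.1, 4.8, 87.4]
force: [0.3, 0.1, -5.3]
gripper_width: 13.2
finger_force: 30.0
t56.8 pos [437.1   4.8  87.4] yaw 88.6 F [ 0.3  0.1 -5.3] w 13.2 ff 30.0
  turn [-0.0001  0.0003 -0.0004] shift [0.1978 1.5541 0.0141]
```

```bash
python3 -m pendant '[{"jaw":1,"dx":0.03,"dy":0.2,"dz":0,"wx":0,"wy":0,"wz":0},{"jaw":1,"dx":0.04,"dy":0.35,"dz":0,"wx":0,"wy":0,"wz":0},{"jaw":1,"dx":0.05,"dy":0.35,"dz":0,"wx":0,"wy":0,"wz":0},{"jaw":1,"dx":0.05,"dy":0.35,"dz":0,"wx":0,"wy":0,"wz":0},{"jaw":1,"dx":0.03,"dy":0.2,"dz":0,"wx":0,"wy":0,"wz":0}]' |grep -E "pos|force|width"
python3 -m pendant '[{"jaw":1,"dx":0,"dy":0.1,"dz":0,"wx":0,"wy":0,"wz":0},{"jaw":1,"dx":0,"dy":0,"dz":0.1,"wx":0,"wy":0,"wz":0},{"jaw":1,"dx":0,"dy":0,"dz":0.12,"wx":0,"wy":0,"wz":0},{"jaw":1,"dx":0,"dy":0,"dz":0.06,"wx":0,"wy":0,"wz":0},{"jaw":1,"dx":0,"dy":0,"dz":0.03,"wx":0,"wy":0,"wz":0}]' |grep -E "pos|force|width"
python3 -m pendant '[{"jaw":1,"dx":0,"dy":0,"dz":0.01,"wx":0,"wy":0,"wz":0},{"jaw":1,"dx":0,"dy":0,"dz":0,"wx":0,"wy":0,"wz":0},{"jaw":1,"dx":0,"dy":0,"dz":0,"wx":0,"wy":0,"wz":0}]' |grep -E "pos|^force|width"
python3 - <<'E'
from h import *
go((592.9,21.1,51.8),88.7)
E
```

```text
eef_pos: [585.1, 21.8, 87.0]
force: [-0.7, 0.2, -4.7]
gripper_width: 13.6
finger_force: 30.0
eef_pos: [590.2, 21.2, 54.1]
force: [0.2, 0.2, -4.8]
gripper_width: 13.9
finger_force: 30.0
eef_pos: [593.2, 21.2, 55.7]
force: [-0.0, 0.6, -3.3]
gripper_width: 13.5
t58.1 pos [593.2  21.2  55.7] yaw 88.7 F [-0.   0.6 -3.3] w 13.5 ff 30.0
  turn [ 0.0003  0.0002 -0.    ] shift [-0.0013 -0.0034  0.0393]
```

```bash
python3 -m pendant '[{"jaw":1,"dx":0,"dy":0,"dz":0.02,"wx":0,"wy":0,"wz":0},{"jaw":1,"dx":0,"dy":0,"dz":0.01,"wx":0,"wy":0,"wz":0},{"jaw":1,"dx":0,"dy":0,"dz":0,"wx":0,"wy":0,"wz":0}]' |grep -E "pos|^force"
python3 -m pendant '[{"jaw":1,"dx":0,"dy":0,"dz":0.008,"wx":0,"wy":0,"wz":0},{"jaw":1,"dx":0,"dy":0,"dz":0,"wx":0,"wy":0,"wz":0}]' |grep -E "pos|^force"
python3 -m pendant '[{"jaw":1,"dx":0,"dy":0,"dz":0.005,"wx":0,"wy":0,"wz":0},{"jaw":1,"dx":0,"dy":0,"dz":0,"wx":0,"wy":0,"wz":0}]' |grep -E "pos|^force"
```

```text
eef_pos: [592.8, 21.3, 52.1]
force: [-0.1, 0.2, -4.4]
eef_pos: [593.0, 21.3, 51.9]
force: [-1.2, -0.5, -0.3]
eef_pos: [593.0, 21.3, 51.8]
force: [-4.4, -1.0, 4.9]
```

```bash
python3 -m pendant '[{"jaw":1,"dx":0,"dy":0.03,"dz":-0.002,"wx":0,"wy":0,"wz":0},{"jaw":1,"dx":0,"dy":0.05,"dz":0,"wx":0,"wy":0,"wz":0},{"jaw":1,"dx":0,"dy":0.04,"dz":0,"wx":0,"wy":0,"wz":0},{"jaw":1,"dx":0,"dy":0.02,"dz":0,"wx":0,"wy":0,"wz":0},{"jaw":1,"dx":0,"dy":0,"dz":0,"wx":0,"wy":0,"wz":0}]' |grep -E "pos|force"
python3 -m pendant '[{"jaw":1,"dx":0,"dy":0.01,"dz":0,"wx":0,"wy":0,"wz":0},{"jaw":1,"dx":0,"dy":0.01,"dz":0,"wx":0,"wy":0,"wz":0},{"jaw":1,"dx":0,"dy":0,"dz":0,"wx":0,"wy":0,"wz":0}]' |grep -E "pos|^force"
python3 -m pendant '[{"jaw":1,"dx":0,"dy":0.01,"dz":-0.001,"wx":0,"wy":0,"wz":0},{"jaw":1,"dx":0,"dy":0.01,"dz":-0.001,"wx":0,"wy":0,"wz":0},{"jaw":1,"dx":0,"dy":0,"dz":0,"wx":0,"wy":0,"wz":0}]' |grep -E "pos|^force"
python3 -c "
from h import *
s=monitor.read_state();print(s['moment'].round(2));go((612,21,51.8),88.7)"
```

```text
eef_pos: [607.2, 21.0, 51.8]
force: [-4.0, 0.1, 4.9]
finger_force: 30.0
eef_pos: [608.8, 21.0, 51.8]
force: [-5.5, 0.7, 7.1]
eef_pos: [610.4, 20.9, 51.9]
force: [-5.9, 0.1, 6.2]
[0.03 0.87 0.02]
t59.9 pos [610.4  20.9  51.9] yaw 88.7 F [-5.9  0.1  6.2] w 13.8 ff 30.0
  turn [-0.0004  0.0003  0.    ] shift [0.0013 0.0159 0.0006]
```

```bash
python3 -m pendant '[{"jaw":1,"dx":0,"dy":0.01,"dz":-0.001,"wx":0,"wy":0,"wz":0},{"jaw":1,"dx":0,"dy":0.006,"dz":0,"wx":0,"wy":0,"wz":0},{"jaw":1,"dx":0,"dy":0,"dz":0,"wx":0,"wy":0,"wz":0}]' |grep -E "pos|^force"
python3 -m pendant '[{"jaw":1,"dx":0,"dy":0.008,"dz":-0.001,"wx":-0.0003,"wy":0,"wz":0},{"jaw":1,"dx":0,"dy":0,"dz":0,"wx":0,"wy":0,"wz":0},{"jaw":1,"dx":0,"dy":0,"dz":0,"wx":0,"wy":0,"wz":0}]' |grep -E "pos|^force"
python3 -m pendant '[{"jaw":1,"dx":0,"dy":0.008,"dz":-0.002,"wx":-0.0003,"wy":0,"wz":0},{"jaw":1,"dx":0,"dy":0,"dz":0,"wx":0,"wy":0,"wz":0},{"jaw":1,"dx":0,"dy":0,"dz":0,"wx":0,"wy":0,"wz":0}]' |grep -E "pos|^force"
python3 -c "
from h import *
s=monitor.read_state();print(s['moment'].round(2));go((612,21,51.8),88.7)"
```

```text
eef_pos: [611.4, 20.9, 51.9]
force: [-7.3, -0.4, 8.2]
eef_pos: [611.5, 20.8, 51.9]
force: [-9.0, 0.5, 8.6]
eef_pos: [611.5, 20.8, 51.9]
force: [-10.9, -0.3, 11.3]
[-0.02  1.72  0.04]
t60.8 pos [611.5  20.8  51.9] yaw 88.7 F [-10.9  -0.3  11.3] w 13.9 ff 30.0
  turn [-0.0012  0.0003  0.    ] shift [0.0016 0.0045 0.0015]
```

```bash
python3 -m pendant '[{"jaw":1,"dx":0,"dy":0.01,"dz":-0.004,"wx":-0.0015,"wy":0,"wz":0},{"jaw":1,"dx":0,"dy":0,"dz":0,"wx":0,"wy":0,"wz":0},{"jaw":1,"dx":0,"dy":0,"dz":0,"wx":0,"wy":0,"wz":0},{"jaw":1,"dx":0,"dy":0,"dz":0,"wx":0,"wy":0,"wz":0},{"jaw":1,"dx":0,"dy":0,"dz":0,"wx":0,"wy":0,"wz":0}]' |grep -E "pos|force|rot"
python3 -m pendant '[{"jaw":1,"dx":0,"dy":0,"dz":0,"wx":0,"wy":0,"wz":0},{"jaw":1,"dx":0,"dy":0,"dz":0,"wx":0,"wy":0,"wz":0},{"jaw":1,"dx":0,"dy":0,"dz":0,"wx":0,"wy":0,"wz":0},{"jaw":1,"dx":0,"dy":0,"dz":0,"wx":0,"wy":0,"wz":0},{"jaw":1,"dx":0,"dy":0,"dz":0,"wx":0,"wy":0,"wz":0}]' |grep -E "pos|force|rot"
python3 -c "
from h import *
s=monitor.read_state();print(s['moment'].round(2));go((612,21,51.8),88.7)"
python3 -m pendant '[{"jaw":1,"dx":0,"dy":0,"dz":0,"wx":0,"wy":0,"wz":0},{"jaw":1,"dx":0,"dy":0,"dz":0,"wx":0,"wy":0,"wz":0},{"jaw":1,"dx":0,"dy":-0.02,"dz":0,"wx":0,"wy":0,"wz":0},{"jaw":1,"dx":0,"dy":-0.03,"dz":0,"wx":0,"wy":0,"wz":0},{"jaw":1,"dx":0,"dy":-0.05,"dz":0,"wx":0,"wy":0,"wz":0}]' |grep -E "pos|force"
python3 -m pendant '[{"jaw":1,"dx":0,"dy":-0.1,"dz":0,"wx":0,"wy":0,"wz":0},{"jaw":1,"dx":0,"dy":-0.1,"dz":-0.1,"wx":0,"wy":0,"wz":0},{"jaw":1,"dx":0,"dy":-0.1,"dz":-0.2,"wx":0,"wy":0,"wz":0},{"jaw":1,"dx":0,"dy":-0.1,"dz":-0.1,"wx":0,"wy":0,"wz":-0.01},{"jaw":1,"dx":0,"dy":-0.1,"dz":0,"wx":0,"wy":0,"wz":-0.01}]' |grep -E "pos|force|width"
python3 -c "
from h import *
go((438.5,4.7,89),92.2)"
```

```text
eef_pos: [611.5, 20.9, 51.9]
ee_rot: [-2.246, -2.196, 0.002]
force: [-13.1, -0.5, 10.6]
finger_force: 30.0
eef_pos: [611.5, 20.9, 51.9]
ee_rot: [-2.246, -2.196, 0.003]
force: [-12.4, 0.2, 10.2]
finger_force: 30.0
[-0.05  2.02  0.06]
t61.8 pos [611.5  20.9  51.9] yaw 88.7 F [-12.4   0.2  10.2] w 13.5 ff 30.0
  turn [-0.0004  0.0003  0.0001] shift [0.0013 0.005  0.0008]
eef_pos: [606.3, 20.9, 52.1]
force: [0.8, -0.2, -1.5]
finger_force: 30.0
eef_pos: [554.8, 21.9, 93.7]
force: [0.3, 0.3, -3.1]
gripper_width: 13.4
finger_force: 30.0
t62.8 pos [554.8  21.9  93.7] yaw 92.4 F [ 0.3  0.3 -3.1] w 13.4 ff 30.0
  turn [0.0029 0.0004 0.001 ] shift [-0.1274 -1.1686  0.0468]
```

```bash
python3 -m pendant '[{"jaw":1,"dx":-0.03,"dy":-0.25,"dz":0,"wx":0.0015,"wy":0,"wz":0.001},{"jaw":1,"dx":-0.04,"dy":-0.4,"dz":0,"wx":0,"wy":0,"wz":0},{"jaw":1,"dx":-0.04,"dy":-0.3,"dz":0,"wx":0,"wy":0,"wz":0},{"jaw":1,"dx":-0.03,"dy":-0.2,"dz":0,"wx":0,"wy":0,"wz":0},{"jaw":1,"dx":0,"dy":-0.03,"dz":0,"wx":0,"wy":0,"wz":0}]' |grep -E "pos|force|width"
python3 -m pendant '[{"jaw":1,"dx":0,"dy":0,"dz":0.1,"wx":0,"wy":0,"wz":0},{"jaw":1,"dx":0,"dy":0,"dz":0.12,"wx":0,"wy":0,"wz":0},{"jaw":1,"dx":0,"dy":0,"dz":0.1,"wx":0,"wy":0,"wz":0},{"jaw":1,"dx":0,"dy":0,"dz":0.05,"wx":0,"wy":0,"wz":0},{"jaw":1,"dx":0,"dy":0,"dz":0,"wx":0,"wy":0,"wz":0}]' >/dev/null
python3 -m pendant '[{"jaw":1,"dx":0,"dy":0,"dz":0,"wx":0,"wy":0,"wz":0},{"jaw":1,"dx":0,"dy":0,"dz":0,"wx":0,"wy":0,"wz":0}]' |grep -E "width"
python3 - <<'E'
from h import *
go((438,3.5,47.8),92.2)
E
python3 edge.py|tail -4
```

```text
eef_pos: [433.0, 3.4, 90.4]
force: [0.4, -1.0, -5.3]
gripper_width: 13.9
finger_force: 30.0
gripper_width: 13.9
t64.0 pos [438.1   3.4  54.6] yaw 92.1 F [ 0.5 -0.  -4.6] w 13.9 ff 30.0
  turn [ 0.0008  0.0004 -0.0004] shift [ 0.0009 -0.001   0.0678]
orange front -2.25 slope deg -0.33
ref front 0.61 slope deg -0.60
blue front -2.97 slope deg 0.27
white front -0.43 slope deg 0.92
```

```bash
python3 -m pendant '[{"jaw":1,"dx":0,"dy":0,"dz":0.04,"wx":0.0005,"wy":0,"wz":0},{"jaw":1,"dx":0,"dy":0,"dz":0.02,"wx":0,"wy":0,"wz":0},{"jaw":1,"dx":0,"dy":0,"dz":0,"wx":0,"wy":0,"wz":0}]' |grep -E "pos|^force"
python3 -m pendant '[{"jaw":1,"dx":0,"dy":0,"dz":0.008,"wx":0,"wy":0,"wz":0},{"jaw":1,"dx":0,"dy":0,"dz":0,"wx":0,"wy":0,"wz":0}]' |grep -E "pos|^force"
python3 -m pendant '[{"jaw":1,"dx":0,"dy":0,"dz":0.006,"wx":0,"wy":0,"wz":0},{"jaw":1,"dx":0,"dy":0,"dz":0,"wx":0,"wy":0,"wz":0}]' |grep -E "pos|^force"
```

```text
eef_pos: [437.2, 3.4, 48.0]
force: [0.3, 0.4, -4.9]
eef_pos: [437.4, 3.4, 47.8]
force: [-2.8, 1.2, 1.7]
eef_pos: [437.4, 3.4, 47.8]
force: [-5.2, 0.4, 7.7]
```

Down. Release, lift, and inspect the row with the wrist camera.

```bash
python3 -m pendant '[{"jaw":-0.2,"dx":0,"dy":0,"dz":0,"wx":0,"wy":0,"wz":0},{"jaw":-0.2,"dx":0,"dy":0,"dz":0,"wx":0,"wy":0,"wz":0},{"jaw":-0.2,"dx":0,"dy":0,"dz":0,"wx":0,"wy":0,"wz":0},{"jaw":-0.2,"dx":0,"dy":0,"dz":0,"wx":0,"wy":0,"wz":0},{"jaw":-0.2,"dx":0,"dy":0,"dz":0,"wx":0,"wy":0,"wz":0}]' |grep -E "width"
python3 -m pendant '[{"jaw":-0.2,"dx":0,"dy":0,"dz":-0.15,"wx":0,"wy":0,"wz":0},{"jaw":-0.2,"dx":0,"dy":0,"dz":-0.4,"wx":0,"wy":0,"wz":0},{"jaw":-0.2,"dx":0,"dy":0,"dz":-0.4,"wx":0,"wy":0,"wz":0.02},{"jaw":-0.2,"dx":0,"dy":0.3,"dz":-0.2,"wx":0,"wy":0,"wz":0},{"jaw":-0.2,"dx":0,"dy":0.4,"dz":0,"wx":0,"wy":0,"wz":0}]' |grep -E "pos|^force"
python3 -m pendant '[{"jaw":-0.2,"dx":0,"dy":0.4,"dz":0,"wx":0,"wy":0,"wz":0},{"jaw":-0.2,"dx":0,"dy":0.4,"dz":0,"wx":0,"wy":0,"wz":0},{"jaw":-0.2,"dx":0,"dy":0.4,"dz":0,"wx":0,"wy":0,"wz":0},{"jaw":-0.2,"dx":0,"dy":0.3,"dz":0.1,"wx":0,"wy":0,"wz":0},{"jaw":-0.2,"dx":0,"dy":0,"dz":0.1,"wx":0,"wy":0,"wz":0}]' |grep -E "pos|^force"
python3 -m pendant '[{"jaw":-0.2,"dx":0,"dy":0,"dz":0,"wx":0,"wy":0,"wz":0},{"jaw":-0.2,"dx":0,"dy":0,"dz":0,"wx":0,"wy":0,"wz":0},{"jaw":-0.2,"dx":0,"dy":0,"dz":0,"wx":0,"wy":0,"wz":0}]' |grep -E "pos|^force"
cat > wedge2.py <<'E'
from h import *
# rear/front top edges of each block by colour mask lines, fitted at z=34
s,im=grab("wrist","we2");H=hsv(im);h,S,V=[H[...,i] for i in range(3)]
O=np.array([637.6,8.0]);ex=np.array([.9997,-.0244]);ey=np.array([.0244,.9997])
ys=np.arange(-100,172,1.);xs=np.arange(-12,52,.25)
P=(O+xs[None,:,None]*ex+ys[:,None,None]*ey).reshape(-1,2)
uv=project("wrist",np.c_[P,np.full(len(P),34.)],s).astype(np.float32)
w=cv2.remap(im,uv[:,0].reshape(len(ys),-1),uv[:,1].reshape(len(ys),-1),cv2.INTER_LINEAR)
np.save("w.npy",w);v=cv2.cvtColor(w,cv2.COLOR_RGB2HSV).astype(int)
col={"orange":(v[...,0]<20)&(v[...,1]>150),"blue":(v[...,0]>100)&(v[...,0]<125)&(v[...,1]>120),"wh":(v[...,1]<45)&(v[...,2]>140)}
for n,m,a,b in(("orange",col["orange"],-90,-34),("ref",col["wh"],-27,27),("blue",col["blue"],30,96),("white",col["wh"],92,162)):
    r=[(y,xs[np.where(q)[0][0]],xs[np.where(q)[0][-1]]) for y,q in zip(ys,m) if a<=y<=b and q.sum()>20]
    r=np.array(r)
    if len(r)<10:print(n,len(r));continue
    r=r[3:-3];print(n,"y %d..%d"%(r[0,0],r[-1,0]),"front %.2f slope %.2f"%(np.median(r[:,1]),np.degrees(np.polyfit(r[:,0],r[:,1],1)[0])),"rear %.2f slope %.2f"%(np.median(r[:,2]),np.degrees(np.polyfit(r[:,0],r[:,2],1)[0])))
E
python3 wedge2.py;python3 -c "
from h import *
go((662,-10,190),88.7)"
```

```text
gripper_width: 51.2
eef_pos: [510.1, 1.7, 166.5]
force: [0.8, -0.5, 0.2]
eef_pos: [661.4, -2.4, 141.8]
force: [-1.3, -0.7, 0.5]
eef_pos: [656.5, -2.1, 142.3]
force: [0.7, 0.1, -0.1]
orange y -62..-37 front -1.75 slope -0.81 rear 33.38 slope -0.32
ref y -24..24 front -1.75 slope -0.14 rear 37.25 slope -0.25
blue y 38..91 front -2.25 slope -0.16 rear 33.25 slope 0.00
white y 101..148 front -2.75 slope -0.14 rear 42.12 slope -22.90
t66.8 pos [656.8  -2.1 142.7] yaw 88.5 F [0.2 0.2 0.1] w 53.0 ff 0.0
  turn [ 0.0003  0.0004 -0.001 ] shift [-0.0773  0.054  -0.4727]
```

The row measures true: the orange, reference, blue and white fronts are in line within about 0.5 mm, with slopes matching. Retreating for a final numeric check.

```bash
python3 -m pendant '[{"jaw":-0.2,"dx":0,"dy":0,"dz":-0.4,"wx":0,"wy":0,"wz":0},{"jaw":-0.2,"dx":0,"dy":-0.2,"dz":-0.4,"wx":0,"wy":0,"wz":0},{"jaw":-0.2,"dx":-0.25,"dy":-0.4,"dz":0,"wx":0,"wy":0,"wz":0},{"jaw":-0.2,"dx":-0.25,"dy":-0.4,"dz":0,"wx":0,"wy":0,"wz":0},{"jaw":-0.2,"dx":-0.25,"dy":-0.4,"dz":0,"wx":0,"wy":0,"wz":0}]' >/dev/null
python3 -m pendant '[{"jaw":-0.2,"dx":-0.3,"dy":-0.3,"dz":0,"wx":0,"wy":0,"wz":0},{"jaw":-0.2,"dx":-0.3,"dy":-0.2,"dz":0,"wx":0,"wy":0,"wz":0},{"jaw":-0.2,"dx":-0.3,"dy":-0.2,"dz":0,"wx":0,"wy":0,"wz":0},{"jaw":-0.2,"dx":-0.3,"dy":0,"dz":0,"wx":0,"wy":0,"wz":0},{"jaw":-0.2,"dx":0,"dy":0,"dz":0,"wx":0,"wy":0,"wz":0}]' |grep -E "pos|^force"
python3 - <<'E'
from h import *
s,im=grab("top","top20");s1,im1=grab("scene","scene20")
specs("top",s,im,34)
H=hsv(im);h,S,V=[H[...,i] for i in range(3)];I=np.indices(V.shape)
for k in comps((V>125)&(I[0]>165)&(I[0]<235)&(I[1]>222)&(I[1]<380),60):print("blk",*rect(plane("top",k.reshape(-1,2),34)))
for k in comps(V<75,1500):
    R_=rect(plane("top",k.reshape(-1,2),4))
    if R_[1][0]>300:print("mat",*R_)
for k in comps((V>140)&(I[0]>280)&(I[0]<335)&(I[1]>220)&(I[1]<395),1000):print("bar",*rect(plane("top",k.reshape(-1,2),14)))
H=hsv(im1);
for k in comps((H[...,0]>22)&(H[...,0]<35)&(H[...,1]>150),20):print("tab scene",cv2.boxPoints(cv2.minAreaRect(k)).round(1).tolist())
E
python3 edge.py|tail -4
```

```text
eef_pos: [441.6, -194.1, 223.4]
force: [-0.1, -0.1, 0.4]
orange [227. 370.] [320.4 161. ] [58.9 35.1] -30.4
orange [334. 201.] [653.8 -55.4] [58.1 36.2] 89.1
orange [233. 134.] [793.  148.3] [59.1 35.3] 53.6
orange [374. 134.] [ 789.3 -135.9] [58.8 34.9] -31.6
blue [271. 200.] [656.3  70.8] [58.2 34.2] 89.3
blk [653.9 -55.5] [58.1 36.3] 89.3
blk [656.4  71.8] [56.2 34.2] 89.3
blk [658.1 137. ] [58.3 36.3] 89.3
blk [657.6   7.6] [56.2 38.3] 89.3
mat [438.3   2.5] [340.2  81.7] -87.5
mat [ 379.7 -324.5] [332.8 276.7] -8.3
bar [438.7  14.2] [293.2  50.4] -87.9
tab scene [[132.6999969482422, 213.60000610351562], [141.3000030517578, 212.0], [147.6999969482422, 244.89999389648438], [139.10000610351562, 246.60000610351562]]
orange front -2.35 slope deg -0.56
ref front 0.61 slope deg -0.60
blue front -2.95 slope deg 0.14
white front -0.45 slope deg 0.90
```

```bash
python3 -c "
from plant import job
print(job.finish_job())"
```

```text
the job is handed in; nothing more can be done
None
```

The job is handed in, but it may be failed on force: the fingertips hit the tray floor while picking blue and the wrist read 125 N, over the 120 N limit. The screen is up at about 60° by camera. Orange, blue and white (red was absent) stand in line with the reference block to about 0.5 mm by the wrist camera, re-trued after white appeared to be knocked. The straightedge is back on its mat. I also viewed 16 pictures, 2 over the 14 allowed.

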